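Stop the arc, re-pin the glare screen, reset the stop

TASK

Make the bench welder safe by pressing its red mushroom stop until it latches down, and only then lift the glare screen's stay off its pin, swing the screen towards the vise and drop the stay's outermost hole (the one nearest the orange knob) fully down over the pin. With the stay lying level on its pin, twist the stop head clockwise so that it pops up again, and let go of everything without disturbing the loose brush, wrench, canister, handpiece and work block.

Things in the scene. Friction and masses are not known exactly. Their poses are not given: they have to be found in the camera images.
- stop_head (a point): Centre of the red round mushroom stop head, 46 mm across, 26 mm tall: half-way up, on its axis, 91 mm above the table when up (flat crown 13 mm higher). Grip it across any diameter. Free height under the head 22 mm (10 mm when fully in), down to a black collar 48 mm across; a neck 28 mm across stands there. Its z axis is the turning axis.
- stop_box: Yellow box of the stop, 100 x 90 x 50 mm, fixed to the table; origin at the centre of its underside, the stop head on its axis.
- stop (a joint): Travel of the stop head, m: 0 up, 0.012 fully in. A spring (2 N at the top, 5 N at the bottom) pushes it up; pushed fully in it latches and stays at about 0.0105 when let go. Turned clockwise it is freed and the spring lifts it; a gripper holding it tightly keeps it down until it opens.
- stop_knob (a joint): Turn of the stop head, rad, growing clockwise seen from above; starts between 0 and 0.1, its stops are at 0 and 1.3. The latch lets go at about 0.6; light friction (0.03 N m), no return spring, so it stays where it is turned.
- pin_top (a point): Top of the round brass pin, 8 mm across with a rounded tip, fixed on the grey base, 113 mm above the table. It rises from a shoulder at height 97 mm; the stay lies just above the shoulder, the pin poking 7 mm out of its top. The frame's x axis points from the pin to the screen's hinge, 120 mm away.
- screen_hinge (a point): Point on the upright hinge axis of the amber glare screen, 100 mm above the table, 120 mm from the pin. The screen, 200 mm long and 95 mm tall, swings about this axis.
- screen (a joint): Swing of the glare screen, rad: 0 at the start (inner hole on the pin), growing clockwise seen from above, towards the vise; about 0.32 with the middle hole and 0.67 with the outermost hole on the pin. Stops at -0.2 and 0.95. Light friction: it stays where it is left.
- stay_pivot (a point): Pivot of the stay on top of the screen, 120 mm from the hinge axis, 103 mm above the table. There the stay, a flat steel bar 26 mm wide and 6 mm thick, both swings sideways and tilts up freely. The frame's x axis points along the bar to the knob. Bar and screen are a linkage: moving the knob moves both.
- stay_knob (a point): Centre (half-way up) of the orange upright round knob, 20 mm across, 42 mm tall, on the stay's free end, 188 mm along the bar from the pivot. 23 mm above the bar's top, 26 mm above the middle of its thickness, 129 mm above the table with the bar level. x along the bar away from the pivot.
- stay (a joint): Tilt of the stay, rad: 0 level (dropped home), growing as the knob end is lifted, up to 0.8; it falls back by its own weight (150 g). A tilt of about 0.25 lifts even the inner hole clear of the pin (the knob then stands about 47 mm higher).
- hole_inner (a point): Centre of the stay's inner hole (14 mm across, half-way through the bar), 80 mm from the pivot; at the start it sits on the pin.
- hole_outer (a point): Centre of the stay's outermost hole (14 mm across, half-way through the bar), 150 mm from the pivot and 38 mm before the knob; there is one more hole half-way between it and the inner one.
- brush: Bystander, loose, not to be disturbed: wooden-handled brush, 200 mm long; origin at the centre of its underside as it stands.
- wrench: Bystander, loose, not to be disturbed: spanner, 180 mm long; origin at the centre of its underside as it stands.
- tin: Bystander, loose, not to be disturbed: upright pale round canister, 68 mm across, 70 mm tall; origin at the centre of its underside as it stands.
- handpiece: Bystander, loose, not to be disturbed: aluminium pen-shaped welding handpiece, 150 mm long; origin at the centre of its underside as it stands.
- workblock: Bystander, loose, not to be disturbed: aluminium work block, 70 x 45 x 30 mm; origin at the centre of its underside as it stands.
There are look-alikes about, which are no part of the job. Several things have the shape of the stop_box; the one meant has the colours described above.

How it is judged:
On the way, in this order (a step that is already met when the one before it is completed fails the run):
1. the stop is pressed and stays latched down with nothing touching it (value of joint stop above 0.008 m and contact force between stop_box and anything else below 0.1 N), for 0.2 s.
2. with the stop down, the outermost hole is fully down over the pin (horizontal distance between hole_outer and pin_top below 0.006 m and value of joint stay below 0.03 rad and value of joint screen between 0.55 and 0.8 rad and value of joint stop above 0.008 m), for 0.2 s.
3. the stop is twisted clockwise and has popped up (value of joint stop below 0.002 m and value of joint stop_knob above 0.4 rad), for 0.2 s.
At the end, for the whole second after the job is handed in: The stay's outermost hole is over the pin (centres within 6 mm), the stay level within 0.03 rad and at rest, the screen joint between 0.55 and 0.80, and the stop head turned by more than 0.4 rad and up within 2 mm (all of step 3 and horizontal distance between hole_outer and pin_top below 0.006 m and value of joint stay below 0.03 rad and value of joint screen between 0.55 and 0.8 rad and velocity of joint each of stay, screen below 0.05 rad/s and velocity of joint screen above -0.05 rad/s); the robot touches nothing.
It fails at once if the stay is lifted off its pin while the stop is not pressed (value of joint stay above 0.08 rad and value of joint stop below 0.004 m).
It fails at once if a loose bystander is moved by more than 30 mm (distance of any of brush, wrench, tin, handpiece, workblock from where it was at the start of the episode above 0.03 m).
It also fails if it takes over 61 s, if anything falls off the work surface, if the arm or the gripper's body presses on something with over 40 N, if the wrist force passes 120 N, or if a joint passes its speed limit or range.

ROBOT

A 7-joint arm with a two-finger parallel gripper is mounted at the origin on the work surface. World frame = base frame: x ahead of the robot, y to its left, z up, the work surface at z = 0. Lengths are in m, angles in rad, forces in N, time in s.
With the tool pointing down it reaches from about 0.4 to 0.875 m from the base axis. Payload 19.3 kg.
Tool frame: the origin (TCP) lies on the centre line of the jaws, within the pads' length; the fingertips stand 11 mm ahead of it and the grasp point (between the pads) lies 8 mm behind it; y points along the fingers, x is the direction in which the jaws open and shut, and the axes are right-handed (so a half turn about y gives the same grasp; the last joint's range is limited). The gripper opens to 85 mm and grips with 20 to 120 N. Pads are 22 mm wide; open, the fingers measure 114 mm over their backs; the gripper's body (76 mm by 85 mm) begins 54 mm behind the grasp point. The pads swing forward as they close: fully open they stand 13 mm farther back than shut.
Start: joints at [1.083, 0.521, -0.036, 1.599, 0.021, 1.021, -0.113], TCP at [0.254, -0.571, 0.209] pointing down, gripper open.
Joint ranges: [-2.91, 2.91], [-0.3, 2.13], [-1.5, 1.42], [0.17, 2.43], [-1.26, 4.41], [0.16, 1.93], [-2.52, 2.52]. Speed limits (rad/s): [1.89, 1.89, 2.39, 2.39, 3.01, 3.01, 3.01].

INTERFACE

Orientations are given as [roll, pitch, yaw] about the fixed x, y, z axes, in that order (R = Rz(yaw) Ry(pitch) Rx(roll)).
In Python, from workcell import monitor, cams, bot gives the robot as it stands.
- The arm moves only by the tool send_rows, never from a script. Its argument "series" is text: rows parted by semicolons, each of 7 numbers parted by spaces: the turn, a rotation vector about the tool's x, y, z in rad, then the shift along the tool's x, y, z in mm, then the opening, from 0 (shut) to 1 (fully open). In form: ax ay az tx ty tz claw; .... A call has 1 to 20 rows; each row is the pose to reach, as a shift and turn from the pose commanded when the call began, along the tool's axes at that moment; what a row does not reach only later rows make up. A row lasts 1/12 s, in which the tool goes at most 41.7 mm and 7.16 degrees, less where a joint would pass 70% of its speed; a pose out of reach is approached as far as the arm can. A call with a gripper value outside its range is refused whole. The fingers move at their own pace and stop on an object; "force" is the grip in N (left out, the last holds). Time passes only in rows, so rows that repeat a pose let the fingers close. It gives the time, the measured TCP pose, the force and the opening at its end, in the units of the state.
- monitor.observe(): the state, without advancing time (a new reading comes with each control period).
- cams.grab_frame(name): name is "scene" or "top" or "wrist"; returns the picture (420x560x3 uint8, red, green, blue); there is no depth.
- cams.get_calibration(name): a dict with "mtx" (3x3 intrinsics, pixels), "k1" (the pictures are not rectified: a ray, as slopes to the right and down, at radius r is drawn at 1 + k1 r^2 times it, then the intrinsics apply), "origin" and "attitude" of the camera in the world. Camera axes: x right, y down, z forward; pixel columns grow to the right and rows downward; lengths in m; the calibration is good to about 2 mm. A picture is of the moment at which its call begins: read the wrist's pose just before it. get_calibration takes no time and is no camera call; for the wrist camera it gives the pose at the moment of the call.
- bot.job_done(): hands the job in, once; it reports no verdict.
The state is a dict: "clock": time; "qpos": joint angles; "qd": joint speeds; "joint_efforts": joint torques, N m; "position": TCP position; "tool_rot": TCP orientation; "force": force on the tool from outside, world axes, zero at the start; "moment": the same for the moment, N m; "grip_width": finger opening in m.
Only numpy, scipy, OpenCV 4.12 (cv2) and the standard library are available. Lean on these libraries where they do the work, as an engineer would, in place of code of your own. Each camera call takes 0.05 s, during which the arm holds its last target.

## Working session

There is one attempt and no reset: what is moved stays moved. The work goes in short steps, Python scripts to look and compute and a tool call to move; the robot and the scene stay as the last step left them, time stands still between calls to the robot, and variables do not carry over. Pictures are saved under pics/ and viewed, and the job is handed in when it is done.

Besides the shell and the picture viewer there is one more tool, called after ">>>" as name(argument=value, ...), one argument or row to a line, values as JSON. send_rows: Moves the arm, as the interface text tells. Its arguments: {"type":"object","properties":{"series":{"type":"string"},"force":{"type":"number"}},"required":["series"]}

```bash
mkdir -p pics; ls
python3 - <<'E'
from workcell import monitor, cams, bot
import cv2
s=monitor.observe();print(s)
for n in ["scene","top","wrist"]:
    c=cams.get_calibration(n);print(n,c)
    cv2.imwrite(f"pics/{n}0.png",cams.grab_frame(n)[:,:,::-1])
E
```

```text
pics
{'clock': 0.0, 'qpos': array([ 1.08276273,  0.52202351, -0.0363397 ,  1.6000147 ,  0.02121124,
        1.02109088, -0.11280195]), 'qd': array([ 6.85985016e-04, -1.58535875e-05,  1.35594595e-03, -2.76933487e-04,
        1.41659307e-04, -3.18188828e-04, -6.34815311e-04]), 'joint_efforts': array([-1.40222484e-03, -9.27095175e+01,  1.97876640e+00, -3.69928193e+01,
        1.76951877e-02,  8.27976532e-03,  1.18085586e-05]), 'position': array([ 0.25343166, -0.57090908,  0.20801729]), 'tool_rot': array([-1.57088206e+00,  1.14784927e-03, -1.15295803e+00]), 'force': array([1.10093449, 0.09254198, 0.28626483]), 'moment': array([ 0.02500843, -0.00392271, -0.02376613]), 'grip_width': 0.08513253033945498}
scene {'mtx': array([[471.65343089,   0.        , 271.16853443],
       [  0.        , 471.65343089, 213.74404802],
       [  0.        ,   0.        ,   1.        ]]), 'k1': 0.002999183567596035, 'origin': array([ 1.10914287, -0.09855572,  1.00844487]), 'attitude': array([-2.51880496, -0.00699047,  1.68628448])}
top {'mtx': array([[528.8975903 ,   0.        , 275.69013509],
       [  0.        , 528.8975903 , 207.5838256 ],
       [  0.        ,   0.        ,   1.        ]]), 'k1': -0.20011822121252243, 'origin': array([ 0.29772387, -0.14120517,  1.52896177]), 'attitude': array([-3.02004868, -0.01284427, -1.59392409])}
wrist {'mtx': array([[326.86825676,   0.        , 275.85729543],
       [  0.        , 326.86825676, 213.20547318],
       [  0.        ,   0.        ,   1.        ]]), 'k1': 0.01881823706752554, 'origin': array([ 0.32825689, -0.5378455 ,  0.37258148]), 'attitude': array([ 2.82031195e+00,  5.08181616e-04, -1.15343724e+00])}
```

View pics/scene0.png

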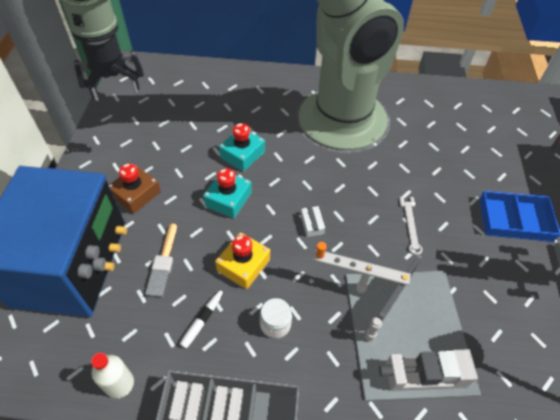

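View pics/top0.png

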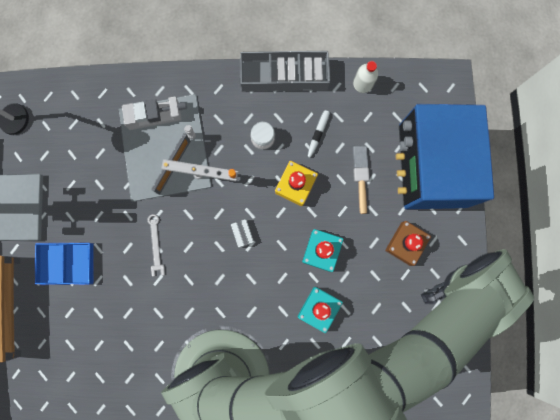

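View pics/wrist0.png

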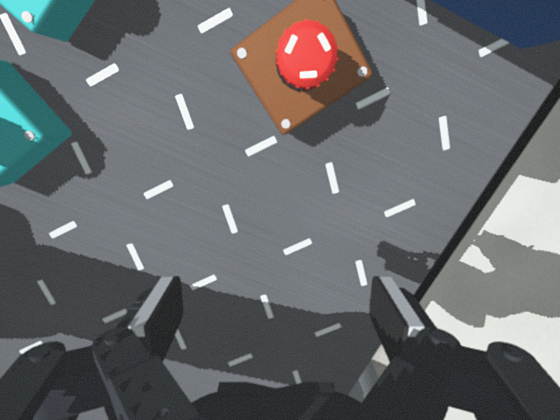

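The top view shows the yellow stop at about (297,181), with the stay running from its pivot (166,164) to the orange knob (233,174). The tin is at (262,136), with the brush and handpiece close to the stop. Next I'll zoom in.

```bash
cat > h.py <<'E'
from workcell import monitor, cams, bot
import cv2, numpy as np
from scipy.spatial.transform import Rotation as R
def cal(n):
    c=cams.get_calibration(n); return c
def Rm(a): return R.from_euler('xyz',a).as_matrix()
def px2w(c,u,v,z):
    K=c['mtx']; d=np.array([(u-K[0,2])/K[0,0],(v-K[1,2])/K[1,1]]); s=d.copy()
    for _ in range(30): s=d/(1+c['k1']*(s@s))
    r=Rm(c['attitude'])@np.array([s[0],s[1],1]); o=np.array(c['origin'])
    return o+r*(z-o[2])/r[2]
def w2px(c,p):
    q=Rm(c['attitude']).T@(np.asarray(p)-c['origin']); s=q[:2]/q[2]; s=s*(1+c['k1']*(s@s))
    K=c['mtx']; return np.array([K[0,0]*s[0]+K[0,2],K[1,1]*s[1]+K[1,2]])
def crop(n,out,x0,y0,x1,y1,f,img=None):
    im=cams.grab_frame(n) if img is None else img
    cv2.imwrite(out,cv2.resize(im[y0:y1,x0:x1,::-1],None,fx=f,fy=f,interpolation=cv2.INTER_CUBIC))
E
python3 - <<'E'
from h import *
t=cv2.imread('pics/top0.png')[:,:,::-1]; s=cv2.imread('pics/scene0.png')[:,:,::-1]
crop('','pics/t1.png',115,85,315,225,4,t); crop('','pics/s1.png',210,180,480,400,2.9,s)
# red blob centroids, orange blob
for n,im in(('top',t),('scene',s)):
    hsv=cv2.cvtColor(im,cv2.COLOR_RGB2HSV)
    for nm,lo,hi in(('red',(0,180,90),(5,255,255)),('red2',(174,180,90),(180,255,255)),('orange',(6,180,120),(15,255,255))):
        m=cv2.inRange(hsv,lo,hi); k,l,st,ce=cv2.connectedComponentsWithStats(m)
        print(n,nm,[(st[i,4],ce[i].round(1).tolist()) for i in range(1,k) if st[i,4]>12])
E
```

```text
top red [(np.int32(63), [371.3, 66.1]), (np.int32(124), [296.9, 180.2]), (np.int32(160), [413.6, 242.1]), (np.int32(123), [323.9, 249.7]), (np.int32(115), [321.1, 310.5])]
top red2 []
top orange []
scene red [(np.int32(139), [241.2, 133.2]), (np.int32(198), [129.2, 174.4]), (np.int32(171), [225.9, 179.2]), (np.int32(215), [242.0, 247.3]), (np.int32(176), [99.1, 360.7])]
scene red2 []
scene orange [(np.int32(16), [250.8, 244.6]), (np.int32(91), [320.7, 249.1])]
```

View pics/t1.png

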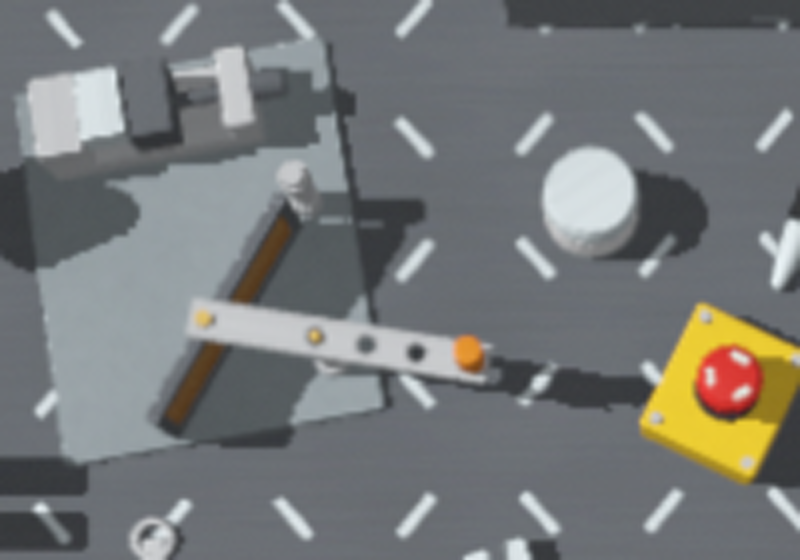

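View pics/s1.png

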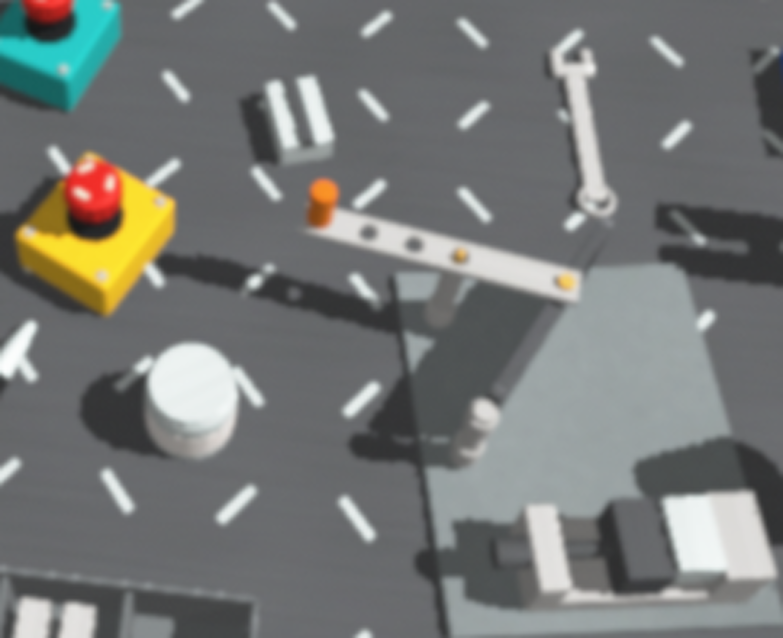

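Run:
```python
from h import *
t=cal('top'); s=cal('scene')
def f(n,c,u,v,z): print(n,px2w(c,u,v,z).round(4))
T=lambda x,y:(115+x/4-.4,85+y/4-.4); S=lambda x,y:(210+x/2.9-.3,180+y/2.9-.3)
f('stop top',t,*T(729,380),.104); f('stop scn',s,*S(92,183),.100)
f('stop top cen',t,296.9,180.2,.1); f('stop scn cen',s,242,247.3,.095)
f('pin top',t,*T(315,335),.113); f('pin scn',s,*S(461,255),.113)
f('piv top',t,*T(204,318),.108); f('piv scn',s,*S(566,281),.108)
f('knob top',t,*T(467,343),.150); f('knob scn',s,*S(324,188),.150)
f('outer top',t,*T(416,352),.106); f('outer scn',s,*S(369,232),.106)
f('hinge top',t,*T(295,172),.11);f('hinge scn',s,*S(485,408),.11)
f('tin top',t,*T(590,190),.07);f('tin scn',s,*S(192,375),.07)
for n,c in(('top',t),('scene',s)): pass
```

```text
stop top [ 0.5472 -0.2232  0.104 ]
stop scn [ 0.5491 -0.2251  0.1   ]
stop top cen [ 0.5462 -0.2235  0.1   ]
stop scn cen [ 0.5578 -0.2227  0.095 ]
pin top [0.5831 0.0591 0.113 ]
pin scn [0.5869 0.0595 0.113 ]
piv top [0.598 0.137 0.108]
piv scn [0.5967 0.1377 0.108 ]
knob top [ 0.5677 -0.0475  0.15  ]
knob scn [ 0.5638 -0.0474  0.15  ]
outer top [ 0.5709 -0.0095  0.106 ]
outer scn [ 0.5711 -0.0087  0.106 ]
hinge top [0.6995 0.0739 0.11  ]
hinge scn [0.7053 0.0761 0.11  ]
tin top [ 0.6922 -0.1305  0.07  ]
tin scn [ 0.687  -0.1307  0.07  ]
```

>>> send_rows(
  series="0 -1.153 0 -198 38 410 0;0 -1.153 0 -198 38 410 0;0 -1.153 0 -198 38 410 0;0 -1.153 0 -198 38 410 0;0 -1.153 0 -198 38 410 0;0 -1.153 0 -198 38 410 0;0 -1.153 0 -198 38 410 0;0 -1.153 0 -198 38 410 0;0 -1.153 0 -198 38 410 0;0 -1.153 0 -198 38 410 0;0 -1.153 0 -198 38 410 0;0 -1.153 0 -198 38 410 0;0 -1.153 0 -198 38 410 0;0 -1.153 0 -198 38 410 0",
)

```text
clock: 1.32
position: [0.5476, -0.2242, 0.1703]
tool_rot: [-1.571, 0.001, 0.0]
force: [-0.9, -0.2, 0.6]
grip_width: 0.0002
```

Run:
```python
from h import *
s=monitor.observe();print(s['clock'],s['qpos'].round(3),s['position'].round(4),s['tool_rot'].round(4),s['force'].round(2))
c=cal('wrist');print(c); im=cams.grab_frame('wrist'); cv2.imwrite('pics/w1.png',im[:,:,::-1])
```

```text
1.3167 [ 0.556  0.534 -0.382  1.714  0.238  0.94   0.081] [ 0.5476 -0.2242  0.1703] [-1.571e+00  8.000e-04  1.000e-04] [-0.94 -0.21  0.56]
{'mtx': array([[326.86825676,   0.        , 275.85729543],
       [  0.        , 326.86825676, 213.20547318],
       [  0.        ,   0.        ,   1.        ]]), 'k1': 0.01881823706752554, 'origin': array([ 0.54819548, -0.14255551,  0.33476736]), 'attitude': array([ 2.81943873e+00,  9.33842820e-05, -3.92687170e-04])}
```

View pics/w1.png

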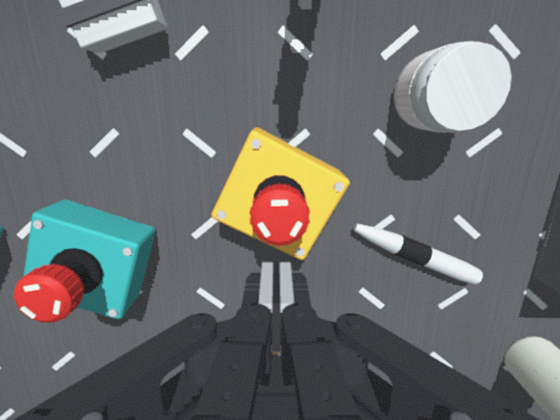

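The yellow stop's crown is at about (279,212), just ahead of the shut fingertips at (276,265). I'll check the crown's position from this view.

Run:
```python
from h import *
c=cal('wrist')
im=cv2.imread('pics/w1.png'); hsv=cv2.cvtColor(im,cv2.COLOR_BGR2HSV)
m=cv2.inRange(hsv[140:260,220:350],(0,150,60),(8,255,255)); p=np.argwhere(m)[:,::-1]+[220,140]
print(p.min(0),p.max(0))
x0,x1=p[:,0].min(),p[:,0].max()
print(px2w(c,279,212,.104).round(4),px2w(c,(x0+x1)/2,p[:,1].max(),.091).round(4),px2w(c,x0,212,.1).round(4),px2w(c,x1,212,.1).round(4))
for q in((.5476,-.2242),(.549,-.224)): 
  print(q,w2px(c,(*q,.104)),w2px(c,(q[0],q[1]-.023,.104)),w2px(c,(q[0]-.023,q[1],.104)),w2px(c,(q[0]+.023,q[1],.104)))
```

```text
[250 183] [309 245]
[ 0.5502 -0.2194  0.104 ] [ 0.5508 -0.252   0.091 ] [ 0.5283 -0.2207  0.1   ] [ 0.5729 -0.2208  0.1   ]
(0.5476, -0.2242) [275.51552795 218.08356076] [275.57358369 246.25028524] [244.78373613 218.13180279] [306.24964252 218.03693743]
(0.549, -0.224) [277.3858873  217.82844037] [277.39018264 246.00957945] [246.64687962 217.87656832] [308.12908646 217.78184516]
```

>>> send_rows(
  series="0 0 0 2 30 1 0;0 0 0 2 50 1 0;0 0 0 2 56 1 0;0 0 0 2 60 1 0;0 0 0 2 64 1 0;0 0 0 2 67 1 0;0 0 0 2 67 1 0;0 0 0 2 67 1 0",
)

```text
clock: 2.03
position: [0.5502, -0.2231, 0.1042]
tool_rot: [-1.571, -0.001, -0.0]
force: [0.1, -1.0, -0.4]
grip_width: -0.0001
```

>>> send_rows(
  series="0 0 0 0 2 0 0;0 0 0 0 3 0 0;0 0 0 0 3 0 0",
)

```text
clock: 2.28
position: [0.55, -0.2229, 0.1006]
tool_rot: [-1.571, -0.0, 0.0]
force: [-0.3, 0.3, 0.2]
grip_width: -0.0005
```

Run:
```python
from h import *
s=monitor.observe();print(s['position'].round(4),s['force'].round(2))
crop('wrist','pics/w2.png',180,150,380,330,4)
crop('scene','pics/s2.png',180,200,320,310,5)
```

```text
[ 0.55   -0.2229  0.1006] [-0.34  0.28  0.2 ]
```

View pics/w2.png

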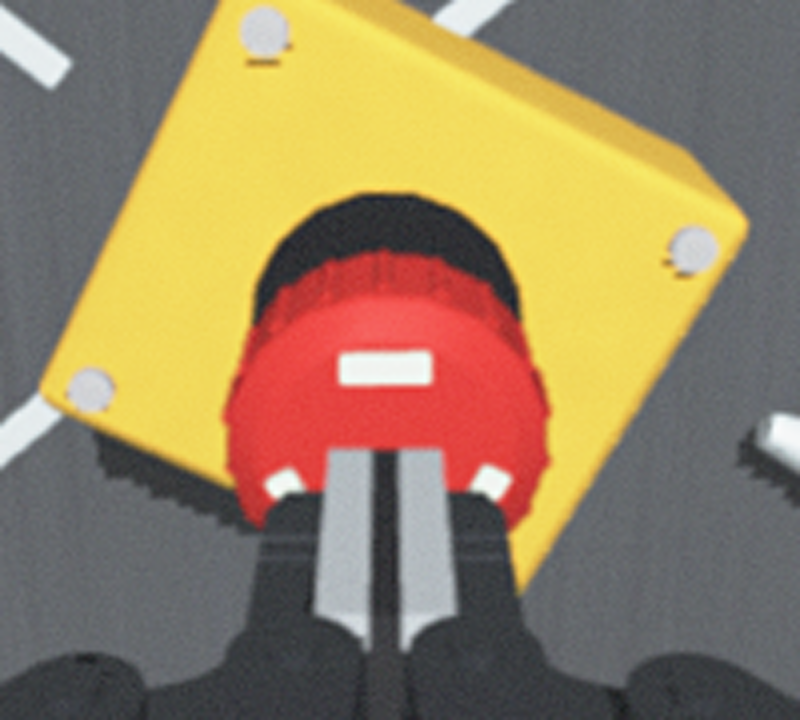

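View pics/s2.png

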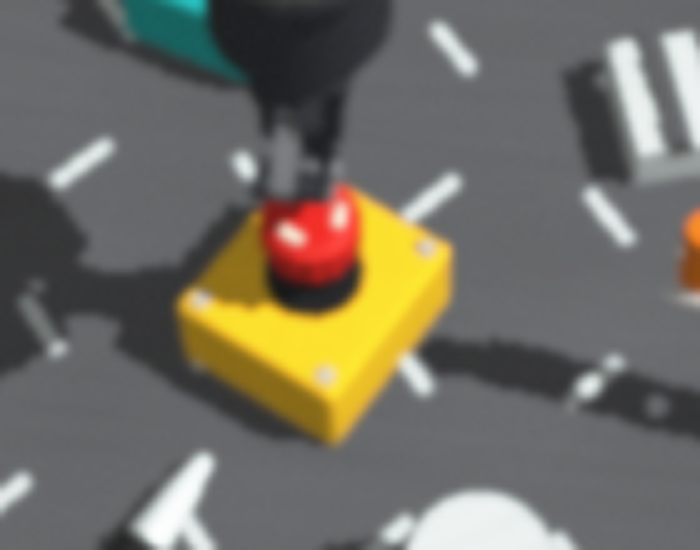

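Run:
```python
from h import *
c=cal('wrist')
for z in(.104,.098,.092):
  for dx,dy in((-.023,0),(.023,0),(0,.023),(0,0)): print(z,((w2px(c,(.55+dx,-.2233+dy,z))-[180,150])*4).round(0),end=' ')
  print()
for z in(.0896,.1006): print('tip',z,((w2px(c,(.55,-.2229+.011,z))-[180,150])*4).round(0))
print(((w2px(c,(.55,-.2233+.024,.056))-[180,150])*4).round(0))
```

```text
0.104 [211. 449.] 0.104 [548. 449.] 0.104 [379. 290.] 0.104 [380. 449.] 
0.098 [217. 429.] 0.098 [543. 429.] 0.098 [380. 275.] 0.098 [380. 429.] 
0.092 [222. 411.] 0.092 [538. 411.] 0.092 [380. 261.] 0.092 [380. 411.] 
tip 0.0896 [380. 332.]
tip 0.1006 [380. 362.]
[380. 185.]
```

Run:
```python
from h import *
c=dict(cal('wrist')); 
c2=dict(c); c2['origin']=np.array([ 0.54819548, -0.14255551,  0.33476736])
for z in(.159,.170,.18): print([ (dy,w2px(c2,(.5476,-.2242+dy,z)).round(0)) for dy in(-.011,0,.011)])
```

```text
[(-0.011, array([275., 267.])), (0, array([275., 250.])), (0.011, array([275., 233.]))]
[(-0.011, array([275., 276.])), (0, array([275., 259.])), (0.011, array([275., 240.]))]
[(-0.011, array([275., 285.])), (0, array([275., 267.])), (0.011, array([275., 248.]))]
```

>>> send_rows(
  series="0 0 0 0 2 0 0;0 0 0 0 4 0 0;0 0 0 0 4 0 0",
)

```text
clock: 2.63
position: [0.5498, -0.2229, 0.0962]
tool_rot: [-1.571, 0.001, 0.0]
force: [-0.1, -1.2, 0.0]
grip_width: 0.0002
```

>>> send_rows(
  series="0 0 0 0 2 0 0;0 0 0 0 4 0 0;0 0 0 0 4 0 0",
)

```text
clock: 2.88
position: [0.5498, -0.2228, 0.0921]
tool_rot: [-1.571, 0.0, 0.0]
force: [0.7, 0.5, -0.0]
grip_width: -0.0002
```

Run:
```python
from h import *
crop('wrist','pics/w3.png',180,150,380,330,4)
crop('scene','pics/s3.png',180,200,320,310,5)
```

```text
(no output)
```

View pics/w3.png

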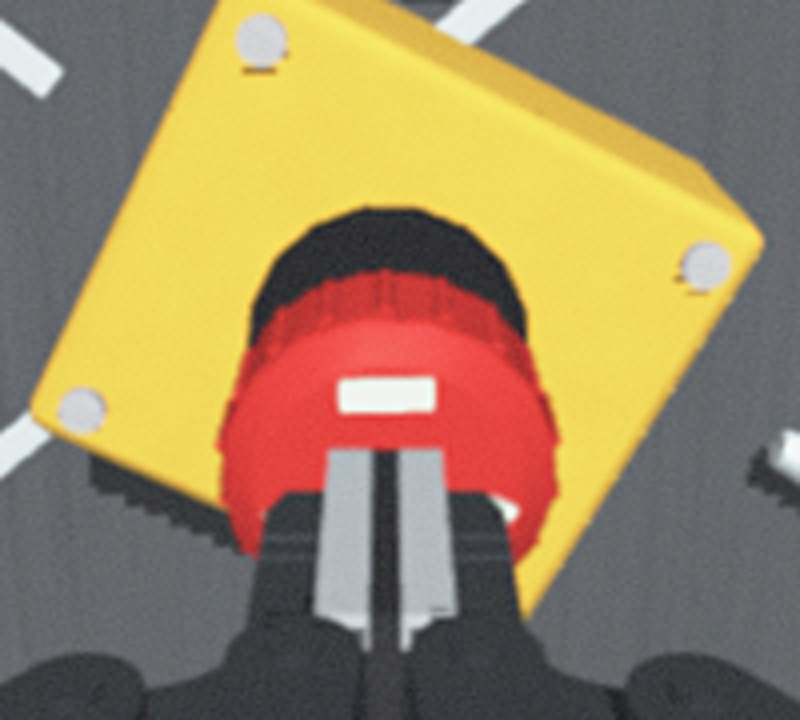

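View pics/s3.png

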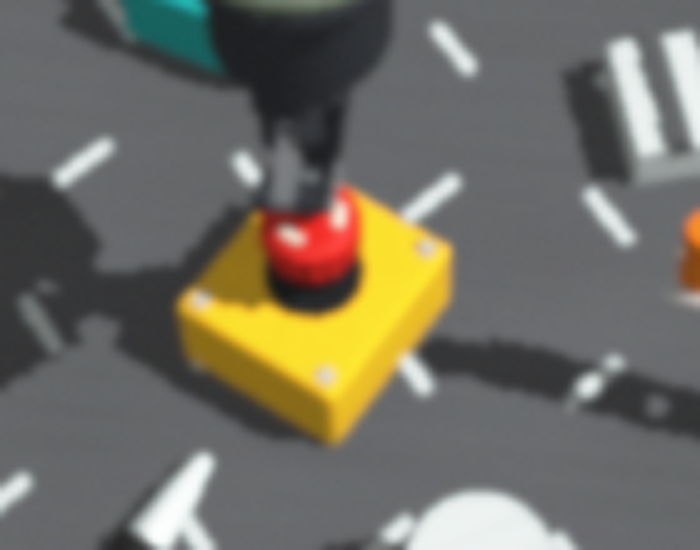

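Run:
```python
from h import *
c=cal('scene'); p=lambda *q:((w2px(c,q)-[180,200])*5).round(0)
for z in(.104,.092,.0775): print(z,p(.55,-.2235,z),p(.573,-.2235,z),p(.527,-.2235,z))
print('tip',p(.55,-.2228,.081),p(.55,-.2228,.1))
o=cv2.imread('pics/scene0.png')[:,:,::-1]; crop('','pics/s0c.png',180,200,320,310,5,o)
```

```text
0.104 [310. 211.] [302. 255.] [318. 169.]
0.092 [311. 225.] [303. 268.] [319. 183.]
0.0775 [312. 242.] [305. 285.] [320. 200.]
tip [314. 238.] [312. 216.]
```

View pics/s0c.png

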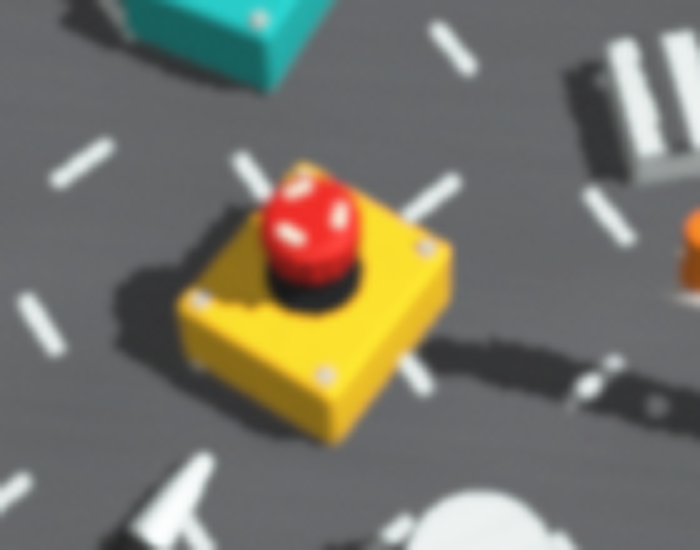

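>>> send_rows(
  series="0 0 0 0 2 0 0;0 0 0 0 4 0 0;0 0 0 0 4 0 0",
)

```text
clock: 3.23
position: [0.5498, -0.2229, 0.0882]
tool_rot: [-1.571, 0.0, -0.0]
force: [0.7, -0.1, 0.1]
grip_width: 0.0001
```

>>> send_rows(
  series="0 0 0 0 2 0 0;0 0 0 0 4 0 0;0 0 0 0 4 0 0",
)

```text
clock: 3.48
position: [0.5498, -0.2229, 0.0842]
tool_rot: [-1.571, 0.0, 0.0]
force: [-0.7, 1.6, -0.0]
grip_width: 0.0004
```

Run:
```python
from h import *
crop('wrist','pics/w4.png',180,150,380,330,4)
crop('scene','pics/s4.png',180,200,320,310,5)
```

```text
(no output)
```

View pics/w4.png

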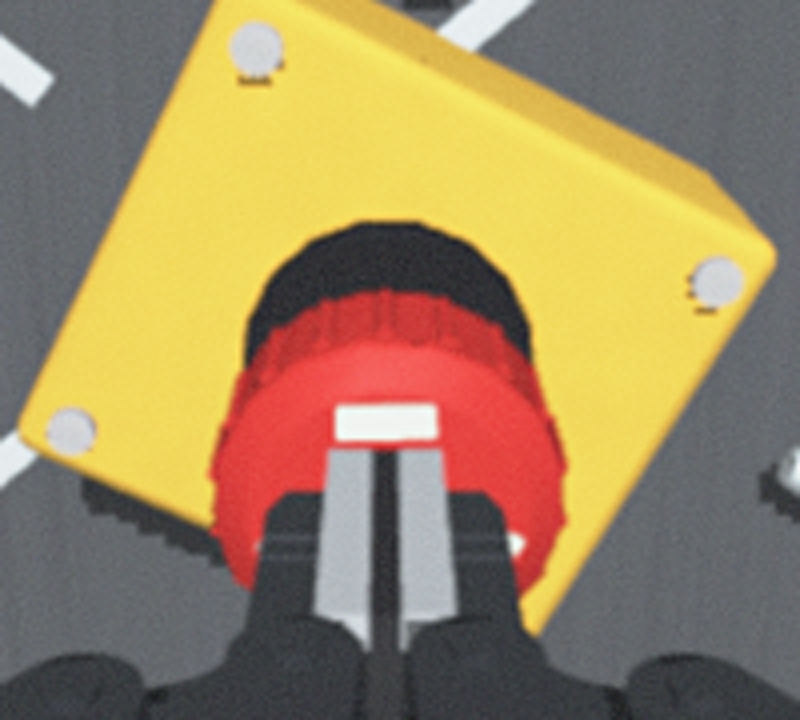

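View pics/s4.png

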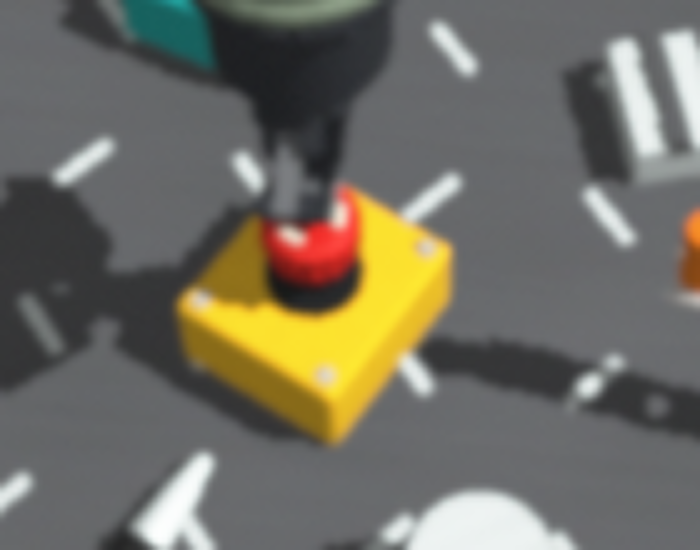

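>>> send_rows(
  series="0 0 0 0 3 0 0;0 0 0 0 6 0 0;0 0 0 0 6 0 0",
)

```text
clock: 3.83
position: [0.55, -0.2229, 0.0781]
tool_rot: [-1.571, 0.0, -0.0]
force: [2.0, -0.8, 2.0]
grip_width: -0.0004
```

>>> send_rows(
  series="0 0 0 0 3 0 0;0 0 0 0 6 0 0;0 0 0 0 6 0 0",
)

```text
clock: 4.08
position: [0.55, -0.2229, 0.0721]
tool_rot: [-1.571, 0.0, 0.0]
force: [1.4, -0.6, 3.1]
grip_width: -0.0002
```

Run:
```python
from h import *
s=monitor.observe(); print(s['force'],s['joint_efforts'].round(2),s['position'])
crop('wrist','pics/w5.png',180,150,380,330,4)
crop('scene','pics/s5.png',180,200,320,310,5)
```

```text
[ 1.40474999 -0.62014179  3.09425695] [-6.000e-02 -9.387e+01 -5.290e+00 -2.646e+01 -5.000e-02  3.600e-01
 -6.000e-02] [ 0.54995355 -0.2228966   0.07210788]
```

View pics/w5.png

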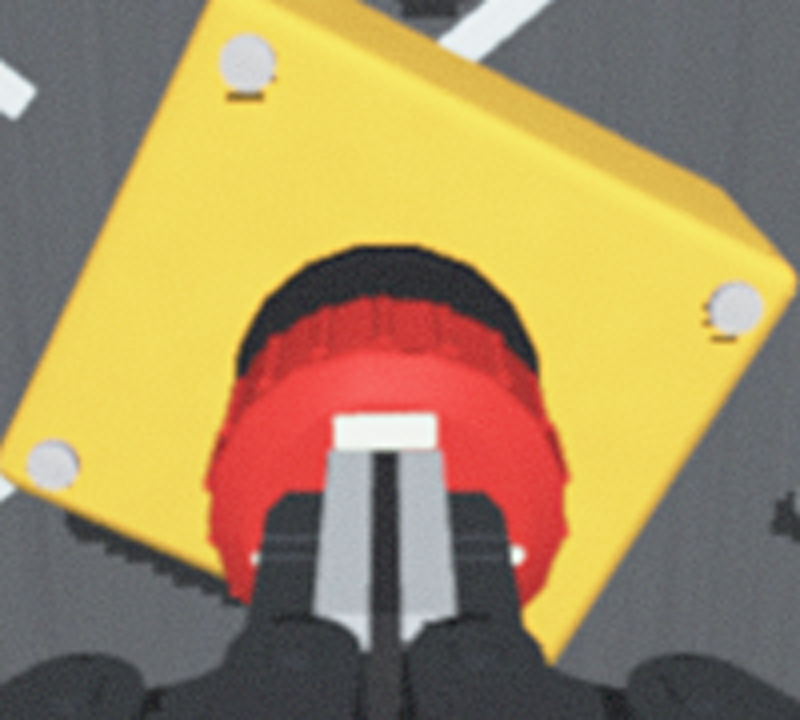

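View pics/s5.png

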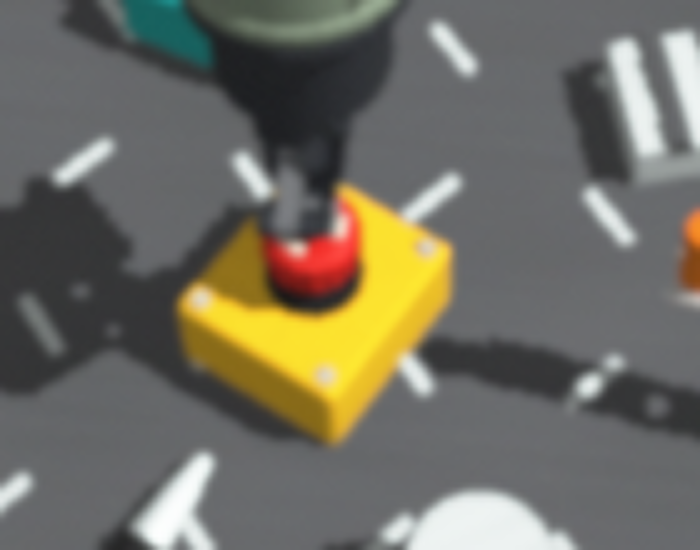

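>>> send_rows(
  series="0 0 0 0 2 0 0;0 0 0 0 4 0 0;0 0 0 0 5 0 0;0 0 0 0 5 0 0",
)

```text
clock: 4.52
position: [0.5511, -0.2232, 0.069]
tool_rot: [-1.572, -0.002, -0.0]
force: [-1.8, 1.7, 26.3]
grip_width: -0.0001
```

>>> send_rows(
  series="0 0 0 0 1 0 0;0 0 0 0 2 0 0;0 0 0 0 2 0 0",
)

```text
clock: 4.77
position: [0.552, -0.2234, 0.0687]
tool_rot: [-1.573, -0.004, -0.0]
force: [-8.1, 3.1, 49.8]
grip_width: -0.0002
```

>>> send_rows(
  series="0 0 0 0 -20 0 0;0 0 0 0 -60 0 0;0 0 0 0 -90 0 0.3;0 0.17 0 16 -90 40 0.6;0 0.17 0 16 -90 80 0.6;0 0.17 0 16 -90 120 0.6;0 0.17 0 16 -90 160 0.6;0 0.17 0 16 -90 160 0.6;0 0.17 0 16 -90 160 0.6",
)

```text
clock: 5.52
position: [0.5658, -0.0605, 0.1554]
tool_rot: [-1.57, 0.001, -0.166]
force: [-0.5, -1.1, 1.0]
grip_width: 0.051
```

Run:
```python
from h import *
s=monitor.observe(); print(s['qpos'].round(2),s['force'].round(1),s['position'].round(4),s['tool_rot'].round(3),s['grip_width'])
cv2.imwrite('pics/w6.png',cams.grab_frame('wrist')[:,:,::-1])
crop('scene','pics/s6.png',180,170,400,330,3.6)
```

```text
[ 0.26  0.52 -0.36  1.79  0.23  0.88 -0.37] [-0.5 -1.1  1. ] [ 0.5658 -0.0605  0.1554] [-1.57e+00  1.00e-03 -1.66e-01] 0.05096784873786691
```

View pics/w6.png

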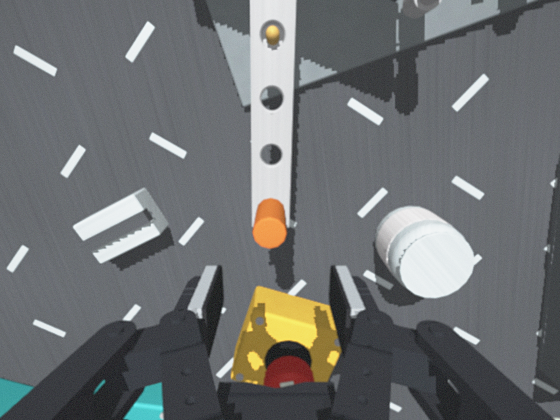

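View pics/s6.png

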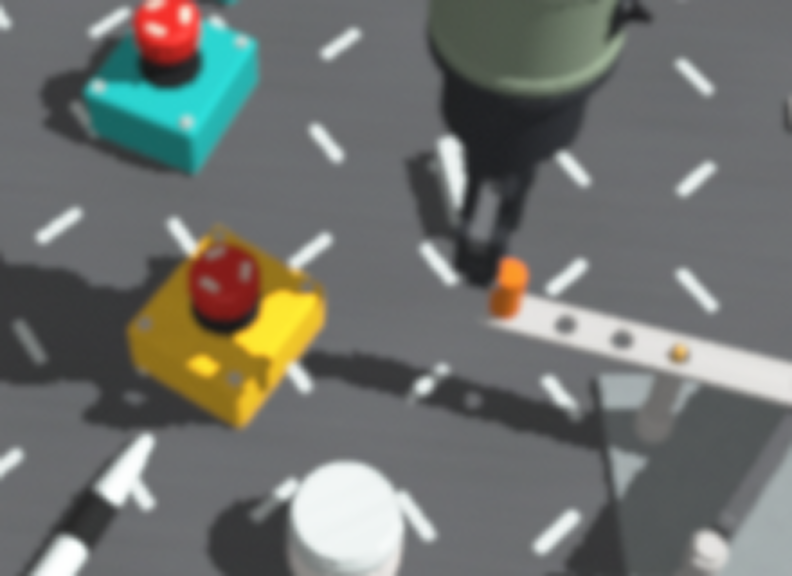

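Run:
```python
from h import *
c=cal('wrist')
print('knob top',px2w(c,270,231,.150).round(4),'holes',px2w(c,272,154,.106).round(4),px2w(c,272,98,.106).round(4),'pin',px2w(c,273,33,.113).round(4))
print(px2w(c,255,195,.106),px2w(c,294,195,.106))
s=cams.grab_frame('scene')
crop('','pics/s7.png',200,215,280,295,6,s)
o=cv2.imread('pics/scene0.png')[:,:,::-1]; crop('','pics/s0d.png',200,215,280,295,6,o)
a=cv2.imread('pics/s7.png');b=cv2.imread('pics/s0d.png');cv2.imwrite('pics/cmp.png',cv2.resize(np.hstack([b,a]),(800,400)))
```

```text
knob top [ 0.5655 -0.0489  0.15  ] holes [ 0.5724 -0.0132  0.106 ] [0.5783 0.0205 0.106 ] pin [0.5849 0.0539 0.113 ]
[ 0.55626855 -0.03841176  0.106     ] [ 0.58228042 -0.04290017  0.106     ]
```

View pics/cmp.png

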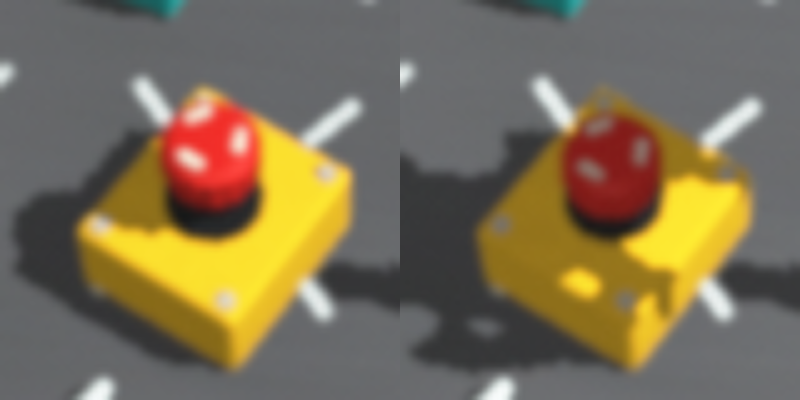

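>>> send_rows(
  series="0 0.01 0 -2.5 10 13 0.6;0 0.01 0 -2.5 30 13 0.6;0 0.01 0 -2.5 50 13 0.6;0 0.01 0 -2.5 63 13 0.6;0 0.01 0 -2.5 63 13 0.6;0 0.01 0 -2.5 63 13 0.6",
  force=40,
)

```text
clock: 6.17
position: [0.5654, -0.0508, 0.0923]
tool_rot: [-1.571, 0.001, -0.182]
force: [0.8, 0.0, 0.2]
grip_width: 0.0514
```

Run:
```python
from h import *
s=monitor.observe(); print(s['force'].round(1),s['position'].round(4),s['tool_rot'].round(3),s['grip_width'])
crop('wrist','pics/w8.png',130,130,430,355,2.6)
crop('scene','pics/s8.png',260,190,420,310,5)
```

```text
[0.8 0.  0.2] [ 0.5654 -0.0508  0.0923] [-1.571e+00  1.000e-03 -1.820e-01] 0.05136995184049688
```

View pics/w8.png

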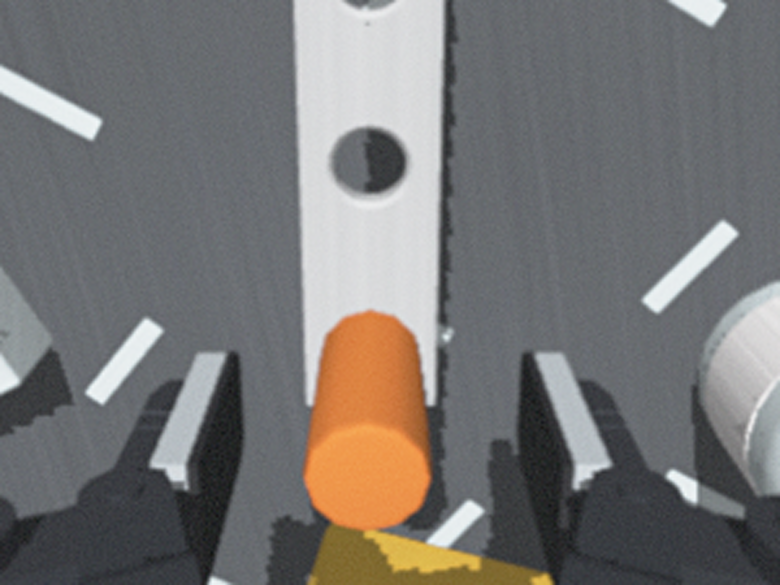

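View pics/s8.png

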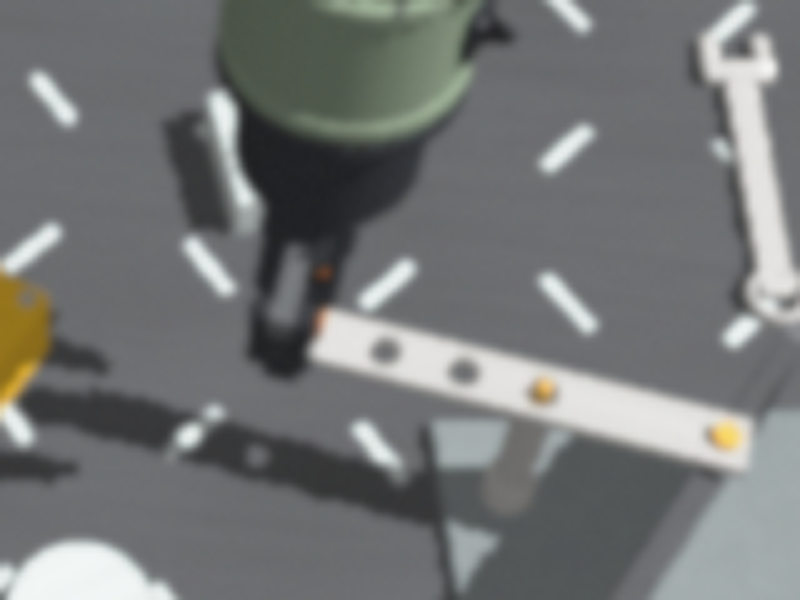

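>>> send_rows(
  series="0 0 0 0 0 4 0.6;0 0 0 0 0 4 0;0 0 0 0 0 4 0;0 0 0 0 0 4 0;0 0 0 0 0 4 0;0 0 0 0 0 4 0;0 0 0 0 0 4 0",
  force=40,
)

```text
clock: 6.85
position: [0.5665, -0.0458, 0.0927]
tool_rot: [-1.571, -0.0, -0.18]
force: [0.4, -0.0, 0.0]
grip_width: 0.019
```

Run:
```python
from h import *
s=monitor.observe(); print(s['clock'],s['force'].round(1),s['position'].round(4),s['tool_rot'].round(3),s['grip_width'])
crop('wrist','pics/w9.png',130,130,430,355,2.6)
```

```text
6.85 [ 0.4 -0.   0. ] [ 0.5665 -0.0458  0.0927] [-1.571 -0.    -0.18 ] 0.019013966789047335
```

View pics/w9.png

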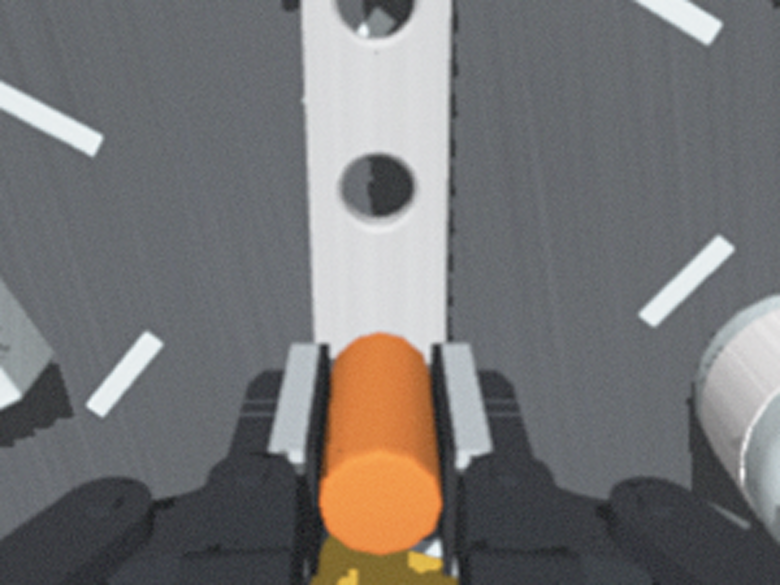

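```bash
cat > plan.py <<'E'
from h import *
K0=np.array([.5665,-.0458]); yaw0=-.18
u=np.array([-np.sin(yaw0),np.cos(yaw0)])
PIN=K0+.108*u; PV0=K0+.188*u
m=(PIN+PV0)/2; n=np.array([u[1],-u[0]]); H=m+n*np.sqrt(.12**2-.04**2)
def bar(th,ph):
    a=PV0-H; c,s=np.cos(-th),np.sin(-th); P=H+np.array([c*a[0]-s*a[1],s*a[0]+c*a[1]])
    v=P-PIN; y=np.arctan2(-v[0],v[1])   # tool yaw with z along knob->pivot
    Rb=R.from_euler('z',y)*R.from_euler('x',-ph)
    p=np.array([P[0],P[1],.103]); return Rb,p,y   # bar frame: x perp, y toward pivot, z up; origin pivot
def tool0(pos,yaw): return R.from_euler('xyz',[-np.pi/2,0,yaw]),np.array(pos)
def rel(b0,b1,T0,Tc=None):
    "tool pose T0 rigid with bar pose b0; bar goes to b1; shift in Tc axes"
    Rr=b1[0]*b0[0].inv(); R1=Rr*T0[0]; p1=b1[1]+Rr.apply(T0[1]-b0[1])
    Tc=Tc or T0
    return (Tc[0].inv()*R1).as_rotvec(), Tc[0].inv().apply(p1-Tc[1])*1000,(R1,p1)
E
python3 - <<'E'
from plan import *
print(PIN,PV0,H)
T0=tool0([.5665,-.0458,.0927],-.18); b0=bar(0,0)
for th,ph in[(0,p) for p in(.03,.06,.1,.15,.2,.25,.3)]+[(t,.3) for t in np.linspace(.07,.67,9)]+[(.67,.15),(.67,0)]:
    r,s,T1=rel(b0,bar(th,ph),T0); b=bar(th,ph); k=b[1]+b[0].apply([0,-.188,.026])
    print(round(th,3),ph,r.round(3),s.round(1),'yaw',round(b[2],3),'knob',k.round(3))
E
```

```text
[0.58583519 0.06045512] [0.60015756 0.13916261] [0.70430558 0.07955398]
0 0.03 [-0.03  0.   -0.  ] [-0.  -5.6 -0.2] yaw -0.18 knob [ 0.567 -0.045  0.135]
0 0.06 [-0.06  0.   -0.  ] [ -0.  -11.3  -0.3] yaw -0.18 knob [ 0.567 -0.044  0.14 ]
0 0.1 [-0.1  0.  -0. ] [ -0.  -18.8  -0.1] yaw -0.18 knob [ 0.567 -0.042  0.148]
0 0.15 [-0.15 -0.   -0.  ] [ -0.  -28.2   0.6] yaw -0.18 knob [ 0.568 -0.04   0.157]
0 0.2 [-0.2 -0.  -0. ] [ -0.  -37.6   1.7] yaw -0.18 knob [ 0.568 -0.037  0.166]
0 0.25 [-0.25  0.   -0.  ] [ -0.  -46.8   3.3] yaw -0.18 knob [ 0.569 -0.034  0.175]
0 0.3 [-0.3 -0.  -0. ] [ -0.  -56.    5.4] yaw -0.18 knob [ 0.569 -0.03   0.183]
0.07 0.3 [-0.3    0.035  0.005] [ -3.3 -56.   13.3] yaw -0.215 knob [ 0.568 -0.022  0.183]
0.145 0.3 [-0.3    0.072  0.011] [ -6.3 -56.   21.8] yaw -0.253 knob [ 0.567 -0.013  0.183]
0.22 0.3 [-0.3    0.109  0.016] [ -8.6 -56.   30.2] yaw -0.29 knob [ 0.567 -0.004  0.183]
0.295 0.3 [-0.299  0.146  0.022] [-10.3 -56.   38.5] yaw -0.327 knob [0.567 0.004 0.183]
0.37 0.3 [-0.299  0.184  0.028] [-11.5 -56.   46.7] yaw -0.365 knob [0.567 0.012 0.183]
0.445 0.3 [-0.299  0.221  0.033] [-12.1 -56.   54.7] yaw -0.402 knob [0.569 0.02  0.183]
0.52 0.3 [-0.298  0.258  0.039] [-12.1 -56.   62.4] yaw -0.44 knob [0.57  0.027 0.183]
0.595 0.3 [-0.298  0.295  0.045] [-11.7 -56.   69.9] yaw -0.477 knob [0.572 0.035 0.183]
0.67 0.3 [-0.297  0.332  0.05 ] [-10.8 -56.   77.1] yaw -0.515 knob [0.575 0.041 0.183]
0.67 0.15 [-0.149  0.334  0.025] [-12.3 -28.2  72.6] yaw -0.515 knob [0.57  0.033 0.157]
0.67 0 [ 0.     0.335 -0.   ] [-12.5   0.   72.1] yaw -0.515 knob [0.567 0.027 0.129]
```

>>> send_rows(
  series="-0.03 0 0 0 -5.6 -0.2 0;-0.06 0 0 0 -11.3 -0.3 0;-0.1 0 0 0 -18.8 0 0;-0.15 0 0 0 -28.2 0.6 0;-0.2 0 0 0 -37.6 1.7 0;-0.25 0 0 0 -46.8 3.3 0;-0.3 0 0 0 -56 5.4 0;-0.3 0 0 0 -56 5.4 0;-0.3 0 0 0 -56 5.4 0",
)

```text
clock: 7.65
position: [0.5676, -0.0396, 0.1483]
tool_rot: [-1.87, -0.0, -0.178]
force: [1.0, 0.0, -1.3]
grip_width: 0.0186
```

Run:
```python
from h import *
s=monitor.observe(); print(s['clock'],s['force'].round(1),s['position'].round(4),s['tool_rot'].round(3),s['grip_width'])
cv2.imwrite('pics/w10.png',cams.grab_frame('wrist')[:,:,::-1])
crop('scene','pics/s10.png',200,190,440,370,3.3)
```

```text
7.65 [ 1.   0.  -1.3] [ 0.5676 -0.0396  0.1483] [-1.87  -0.    -0.178] 0.0185903264593531
```

View pics/w10.png

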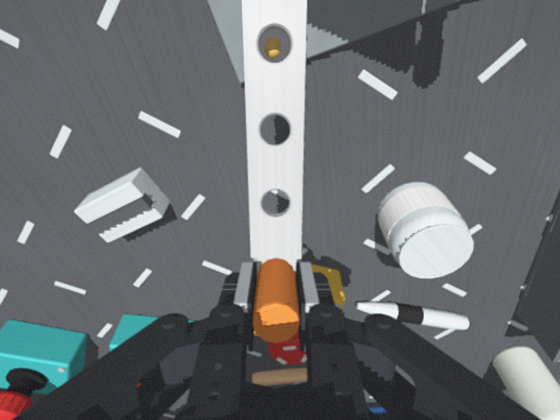

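View pics/s10.png

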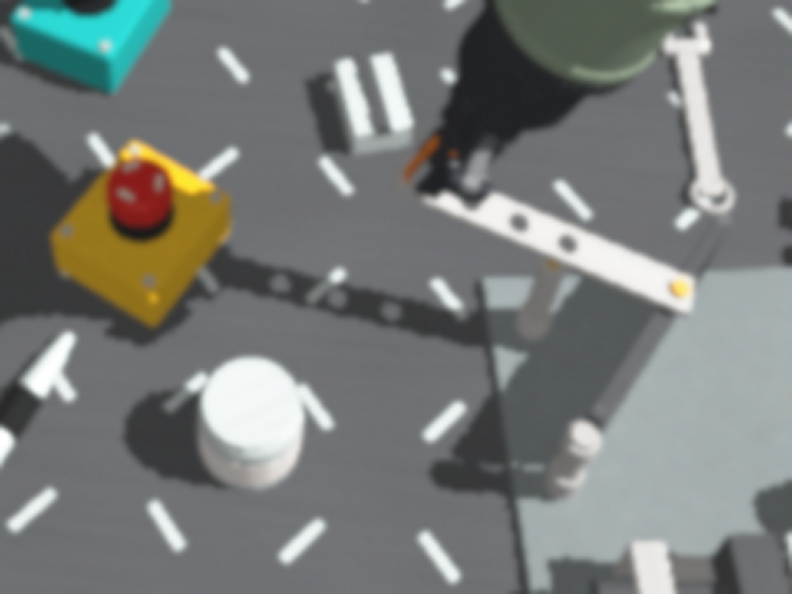

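The stay is lifted clear of the pin and the stop is still down. Next are the swing rows.

Run:
```python
from plan import *
T0=tool0([.5665,-.0458,.0927],-.18); b0=bar(0,0)
_,_,Tl=rel(b0,bar(0,.3),T0)
print(Tl[1])
for th in np.linspace(0,.67,13)[1:]:
    r,s,T1=rel(bar(0,.3),bar(th,.3),Tl); print(*r.round(3),*s.round(1),end=' 0;')
print()
_,_,Te=rel(b0,bar(.67,.3),T0)
for ph in(.25,.2,.15,.1,.05,0):
    r,s,T1=rel(bar(.67,.3),bar(.67,ph),Te); print(*r.round(3),*s.round(1),end=' 0;')
```

```text
[ 0.56745832 -0.0405336   0.14871783]
-0.0 0.027 0.008 -2.7 -1.9 6.0 0;0.0 0.053 0.016 -5.0 -3.7 12.1 0;0.0 0.08 0.025 -7.0 -5.6 18.1 0;-0.0 0.107 0.033 -8.7 -7.4 24.1 0;-0.0 0.133 0.041 -10.0 -9.3 30.0 0;0.0 0.16 0.049 -11.0 -11.1 35.9 0;0.0 0.187 0.058 -11.7 -12.9 41.6 0;-0.0 0.213 0.066 -12.1 -14.6 47.3 0;0.0 0.24 0.074 -12.2 -16.3 52.8 0;-0.0 0.267 0.082 -12.0 -18.0 58.2 0;0.0 0.293 0.091 -11.5 -19.6 63.5 0;-0.0 0.32 0.099 -10.8 -21.2 68.6 0;
0.05 -0.0 -0.0 -0.0 9.4 0.7 0;0.1 -0.0 -0.0 0.0 18.7 2.0 0;0.15 -0.0 0.0 0.0 28.0 3.7 0;0.2 -0.0 0.0 -0.0 37.1 5.8 0;0.25 -0.0 0.0 0.0 46.2 8.4 0;0.3 0.0 0.0 0.0 55.1 11.4 0;
```

>>> send_rows(
  series="0 0.027 0.008 -2.7 -1.9 6 0;0 0.053 0.016 -5 -3.7 12.1 0;0 0.08 0.025 -7 -5.6 18.1 0;0 0.107 0.033 -8.7 -7.4 24.1 0;0 0.133 0.041 -10 -9.3 30 0;0 0.16 0.049 -11 -11.1 35.9 0;0 0.187 0.058 -11.7 -12.9 41.6 0;0 0.213 0.066 -12.1 -14.6 47.3 0;0 0.24 0.074 -12.2 -16.3 52.8 0;0 0.267 0.082 -12 -18 58.2 0;0 0.293 0.091 -11.5 -19.6 63.5 0;0 0.32 0.099 -10.8 -21.2 68.6 0;0 0.32 0.099 -10.8 -21.2 68.6 0;0 0.32 0.099 -10.8 -21.2 68.6 0",
)

```text
clock: 8.92
position: [0.5698, 0.0321, 0.1484]
tool_rot: [-1.871, 0.0, -0.515]
force: [0.4, -0.9, -0.9]
grip_width: 0.019
```

Run:
```python
from h import *
s=monitor.observe(); print(s['clock'],s['force'].round(1),s['position'].round(4),s['tool_rot'].round(3),s['grip_width'])
cv2.imwrite('pics/w11.png',cams.grab_frame('wrist')[:,:,::-1])
crop('scene','pics/s11.png',200,190,440,370,3.3)
crop('top','pics/t11.png',115,85,315,225,4)
```

```text
8.9167 [ 0.4 -0.9 -0.9] [0.5698 0.0321 0.1484] [-1.871  0.    -0.515] 0.019001882920542668
```

View pics/w11.png

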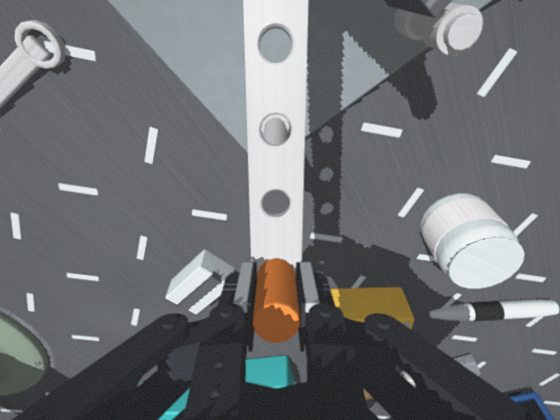

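View pics/s11.png

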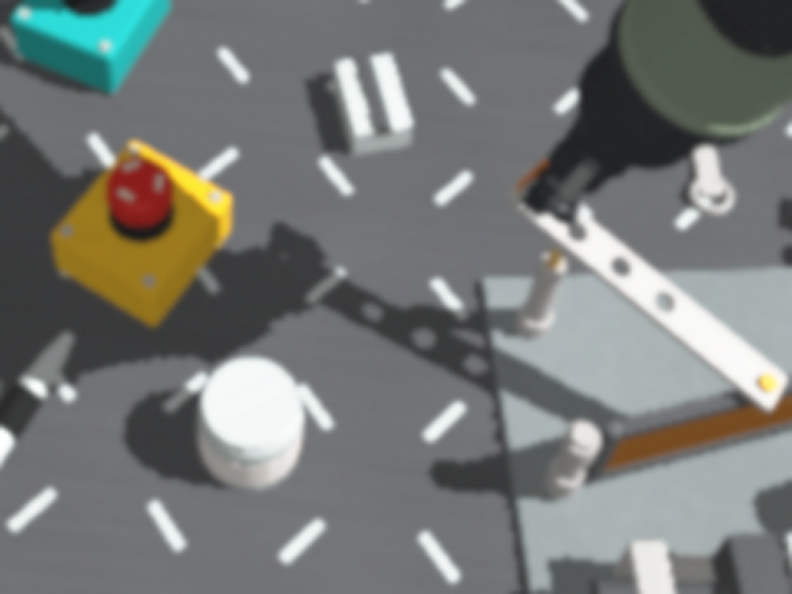

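View pics/t11.png

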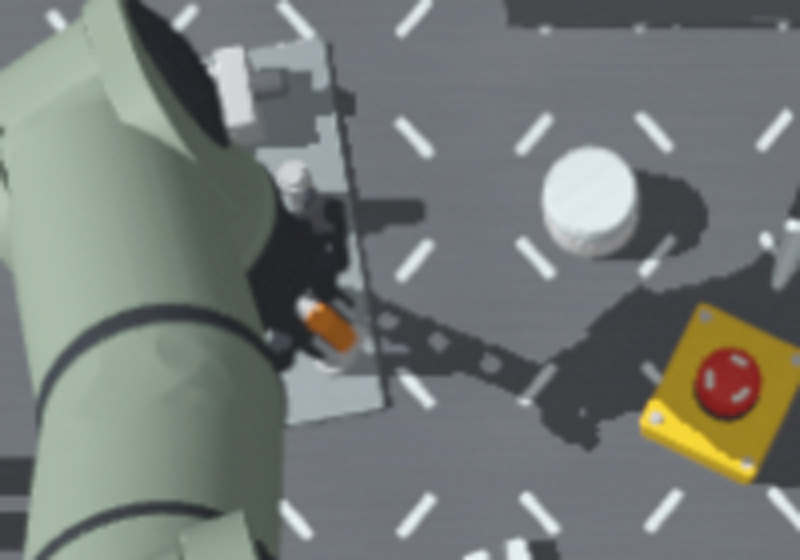

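Run:
```python
from plan import *
c=cal('wrist')
for z in(.113,.097,.06): print(z,w2px(c,(.585,.0592,z)),w2px(c,(*PIN,z)))
b=bar(.67,.3)
for d in(.15,.115,.08): print(d,w2px(c,b[1]+b[0].apply([0,-d,.003])))
print(c['origin'],c['attitude'])
```

```text
0.113 [275.29632184 178.39454481] [275.47840604 176.15187388]
0.097 [275.31432487 165.78006639] [275.48495538 163.62464942]
0.06 [275.34829196 141.914529  ] [275.49727647 139.94315277]
0.15 [275.44478285 200.30588426]
0.115 [275.38236684 124.97048463]
0.08 [275.30814945  36.60215941]
[0.63228149 0.14226875 0.28164668] [ 2.51989762e+00 -6.82733786e-04 -5.15197537e-01]
```

>>> send_rows(
  series="0.05 0 0 0 9.4 0.7 0;0.1 0 0 0 18.7 2 0;0.15 0 0 0 28 3.7 0;0.19 0 0 0 35.3 5.4 0;0.19 0 0 0 35.3 5.4 0;0.19 0 0 0 35.3 5.4 0",
)

```text
clock: 9.57
position: [0.5668, 0.0268, 0.1135]
tool_rot: [-1.682, 0.0, -0.516]
force: [-0.0, -1.1, -0.8]
grip_width: 0.0188
```

Run:
```python
from plan import *
s=monitor.observe(); print(s['clock'],s['force'].round(1),s['position'].round(4),s['tool_rot'].round(3),s['grip_width'])
c=cal('wrist')
crop('wrist','pics/w12.png',200,20,350,320,2)
crop('scene','pics/s12.png',310,210,450,320,5.5)
print((w2px(c,(.585,.0592,.113))-[200,20])*2)
```

```text
9.5667 [-0.  -1.1 -0.8] [0.5668 0.0268 0.1135] [-1.682  0.    -0.516] 0.01878368274294285
[149.92924175 353.84582456]
```

View pics/w12.png

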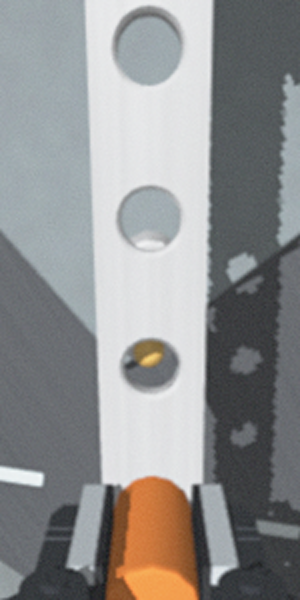

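View pics/s12.png

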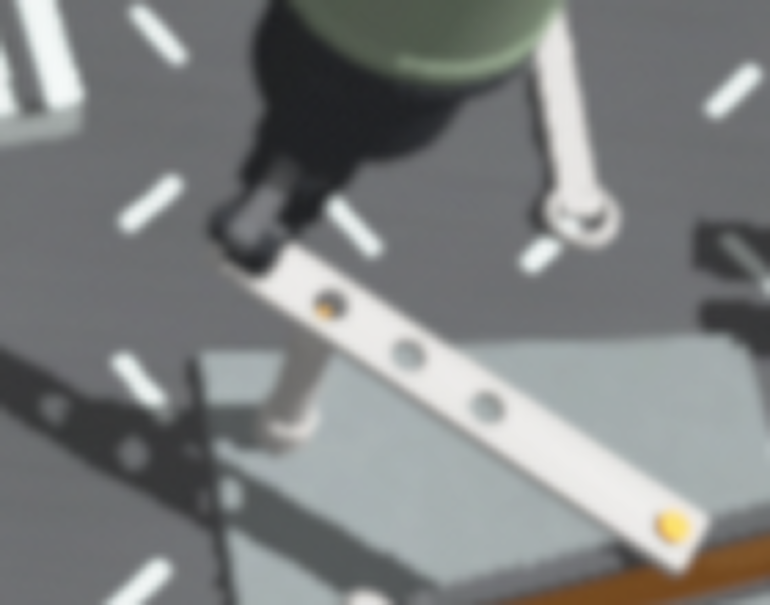

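Run:
```python
from plan import *
T0=tool0([.5665,-.0458,.0927],-.18); b0=bar(0,0)
_,_,Te=rel(b0,bar(.67,.11),T0)
for ph in(.09,.06,.04,.02,0,-.01):
    r,s,T1=rel(bar(.67,.11),bar(.67,ph),Te); print(*r.round(3),*s.round(1),end=' 0;')
```

```text
0.02 -0.0 -0.0 0.0 3.8 0.2 0;0.05 -0.0 0.0 -0.0 9.4 0.7 0;0.07 -0.0 0.0 0.0 13.1 1.2 0;0.09 0.0 0.0 0.0 16.9 1.7 0;0.11 0.0 0.0 -0.0 20.6 2.3 0;0.12 -0.0 0.0 -0.0 22.4 2.6 0;
```

>>> send_rows(
  series="0.02 0 0 0 3.8 0.2 0;0.05 0 0 0 9.4 0.7 0;0.07 0 0 0 13.1 1.2 0;0.09 0 0 0 16.9 1.7 0;0.11 0 0 0 20.6 2.3 0;0.11 0 0 0 20.6 2.3 0;0.11 0 0 0 20.6 2.3 0",
)

```text
clock: 10.25
position: [0.5674, 0.0278, 0.0929]
tool_rot: [-1.571, -0.0, -0.515]
force: [-0.3, -1.6, 0.5]
grip_width: 0.0187
```

Run:
```python
from plan import *
s=monitor.observe(); print(s['clock'],s['force'].round(1),s['position'].round(4),s['tool_rot'].round(3),s['grip_width'])
crop('wrist','pics/w13.png',200,20,350,320,2)
crop('scene','pics/s13.png',310,210,450,320,5.5)
```

```text
10.25 [-0.3 -1.6  0.5] [0.5674 0.0278 0.0929] [-1.571 -0.    -0.515] 0.018742064168692323
```

View pics/w13.png

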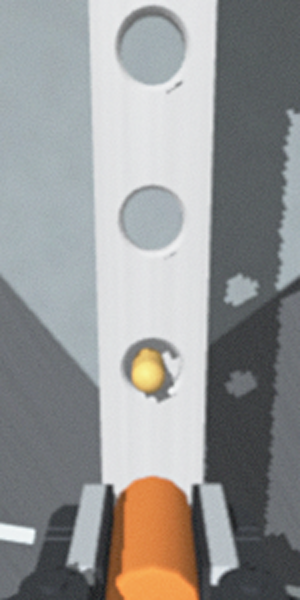

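View pics/s13.png

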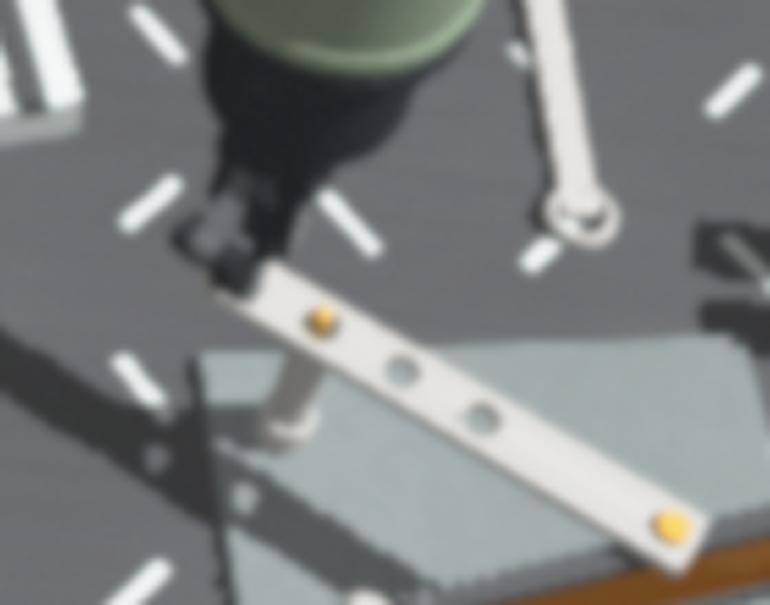

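>>> send_rows(
  series="0 0 0 0 0 0 0.3;0 0 0 0 0 0 0.5;0 0 0 0 0 0 0.6;0 0 0 0 0 0 0.6;0 0 0 0 0 0 0.6;0 0 0 0 -15 0 0.6;0 0 0 0 -40 0 0.6;0 0 0 0 -75 0 0.6;0 0 0 0 -85 0 0.6;0 0 0 0 -85 0 0.6",
)

```text
clock: 11.18
position: [0.5685, 0.0277, 0.1805]
tool_rot: [-1.568, -0.004, -0.515]
force: [0.7, -0.4, 0.4]
grip_width: 0.0509
```

Run:
```python
from plan import *
s=monitor.observe(); print(s['clock'],s['force'].round(1),s['position'].round(4),s['tool_rot'].round(3),s['grip_width'])
crop('wrist','pics/w14.png',0,0,560,420,1.3)
crop('scene','pics/s14.png',310,210,450,320,5.5)
```

```text
11.1833 [ 0.7 -0.4  0.4] [0.5685 0.0277 0.1805] [-1.568 -0.004 -0.515] 0.050868655549638014
```

View pics/w14.png

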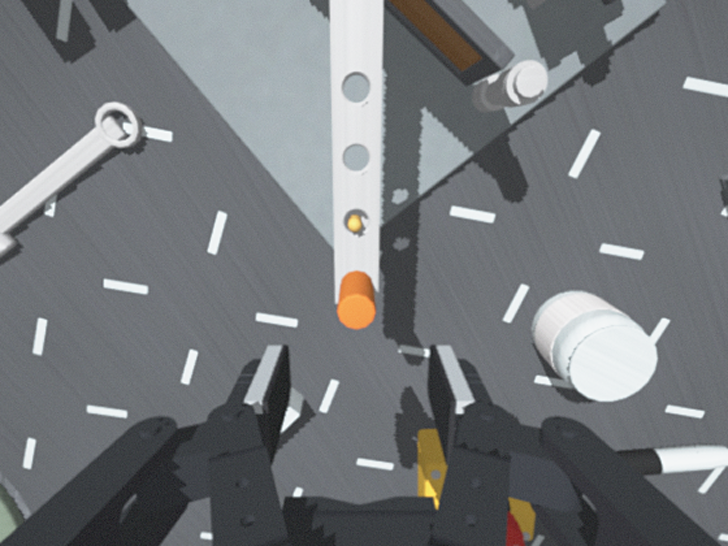

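View pics/s14.png

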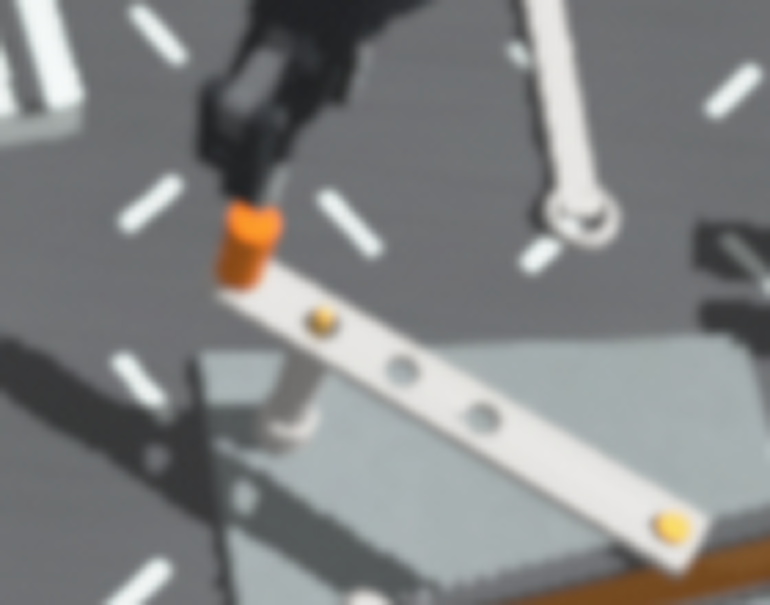

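The knob is released, the stay lies level and the pin pokes through the outermost hole. On to the stop.

>>> send_rows(
  series="0 -0.515 0 108.6 0 -227 0.9;0 -0.515 0 108.6 0 -227 0.9;0 -0.515 0 108.6 0 -227 0.9;0 -0.515 0 108.6 0 -227 0.9;0 -0.515 0 108.6 0 -227 0.9;0 -0.515 0 108.6 0 -227 0.9;0 -0.515 0 108.6 0 -227 0.9;0 -0.515 0 108.6 0 -227 0.9;0 -0.515 0 108.6 0 -227 0.9;0 -0.515 0 108.6 0 -227 0.9",
)

```text
clock: 12.12
position: [0.5496, -0.2222, 0.1767]
tool_rot: [-1.57, 0.001, 0.001]
force: [-0.1, -0.1, 0.3]
grip_width: 0.0766
```

Run:
```python
from plan import *
s=monitor.observe(); print(s['clock'],s['qpos'].round(2),s['force'].round(1),s['position'].round(4),s['tool_rot'].round(3),s['grip_width'])
crop('wrist','pics/w15.png',0,0,560,420,1.3)
c=cal('wrist')
im=cams.grab_frame('wrist'); print(w2px(c,(.55,-.2235,.0935))*1.3,w2px(c,(.573,-.2235,.0935))*1.3)
```

```text
12.1167 [ 0.54  0.53 -0.37  1.71  0.22  0.95  0.09] [-0.1 -0.1  0.3] [ 0.5496 -0.2222  0.1767] [-1.57e+00  1.00e-03  1.00e-03] 0.07659167006240984
[358.05357965 277.86763183] [395.43008765 277.91134654]
```

View pics/w15.png

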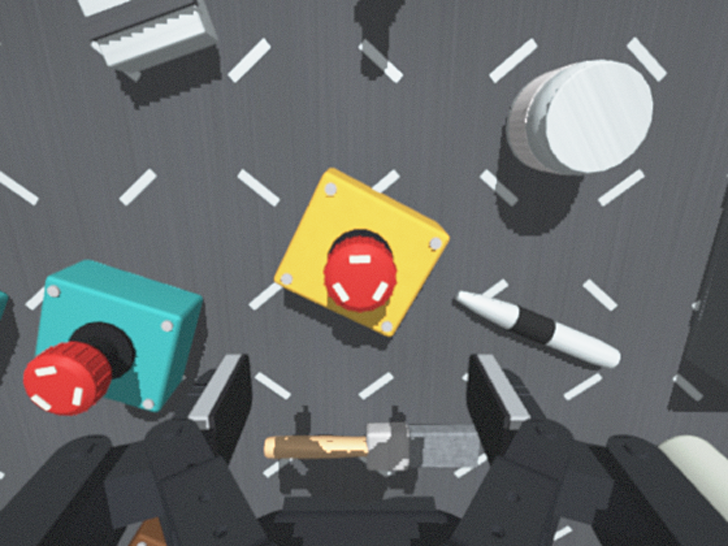

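>>> send_rows(
  series="0 0 0 1.5 40 0 0.9;0 0 0 1.5 80 0 0.9;0 0 0 1.5 105 0 0.9;0 0 0 1.5 120 0 0.9;0 0 0 1.5 130 0 0.9;0 0 0 1.5 137 0 0.9;0 0 0 1.5 137 0 0.9;0 0 0 1.5 137 0 0.9",
)

```text
clock: 12.88
position: [0.5517, -0.2233, 0.0412]
tool_rot: [-1.571, -0.001, 0.0]
force: [-1.3, -0.5, -0.4]
grip_width: 0.0769
```

Run:
```python
from plan import *
s=monitor.observe(); print(s['clock'],s['force'].round(1),s['position'].round(4),s['tool_rot'].round(3),s['grip_width'])
crop('wrist','pics/w16.png',0,0,560,420,1.3)
crop('scene','pics/s16.png',180,190,320,300,5.5)
```

```text
12.8833 [-1.3 -0.5 -0.4] [ 0.5517 -0.2233  0.0412] [-1.571e+00 -1.000e-03  0.000e+00] 0.0769412631448582
```

View pics/w16.png

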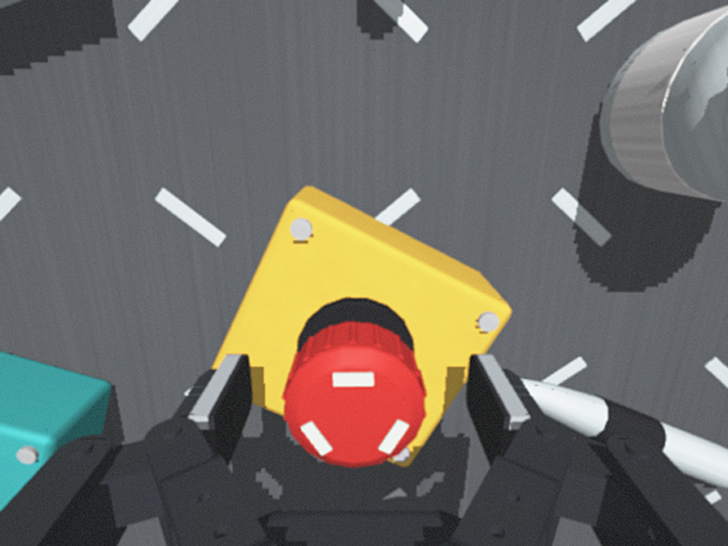

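View pics/s16.png

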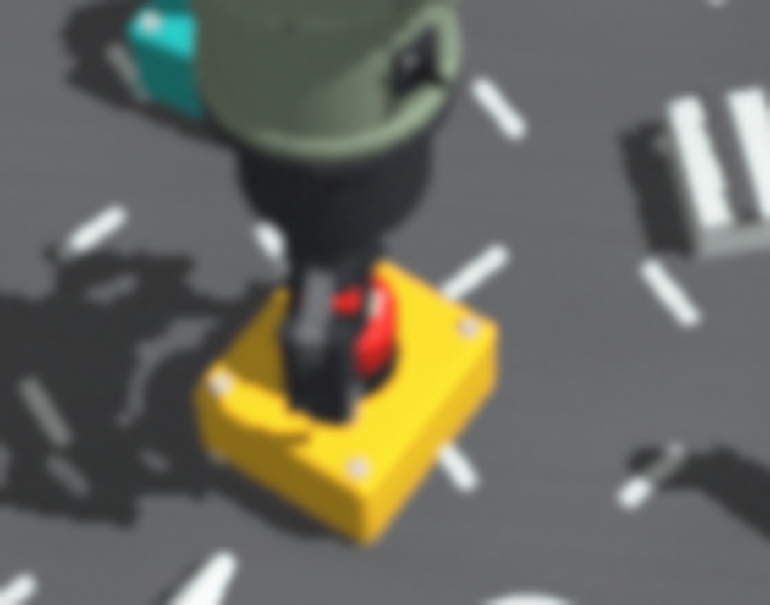

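Run:
```python
from plan import *
c=cal('wrist'); s=cal('scene')
for z in(.065,.070,.075,.08):
  print(z,[(w2px(c,(.5517+dx,-.2233+dy,z))*1.3).round(0) for dx in(-.0385,.0385) for dy in(.011,.0,-.011)])
print([(w2px(c,(.5517,y,.0935))*1.3).round(0) for y in(-.2233,-.2203,-.2183)])
for z in(.065,.070,.075,.08,.09): print('scn',z,[((w2px(s,(.5517+.046,-.2233+dy,z))-[180,190])*5.5).round(0) for dy in(.011,0,-.011)])
print('head',((w2px(s,(.5507,-.2225,.0935))-[180,190])*5.5).round(0))
```

```text
0.065 [array([252., 337.]), array([254., 364.]), array([256., 389.]), array([462., 337.]), array([459., 364.]), array([457., 389.])]
0.07 [array([248., 344.]), array([251., 371.]), array([253., 397.]), array([465., 343.]), array([463., 371.]), array([460., 397.])]
0.075 [array([245., 350.]), array([247., 378.]), array([250., 405.]), array([468., 350.]), array([466., 378.]), array([464., 405.])]
0.08 [array([241., 358.]), array([244., 386.]), array([246., 414.]), array([472., 357.]), array([469., 386.]), array([467., 413.])]
[array([357., 410.]), array([357., 402.]), array([357., 397.])]
scn 0.065 [array([354., 438.]), array([328., 435.]), array([302., 432.])]
scn 0.07 [array([354., 432.]), array([327., 429.]), array([301., 426.])]
scn 0.075 [array([353., 426.]), array([327., 423.]), array([300., 420.])]
scn 0.08 [array([353., 420.]), array([326., 417.]), array([300., 414.])]
scn 0.09 [array([352., 408.]), array([325., 405.]), array([298., 402.])]
head [344. 303.]
```

>>> send_rows(
  series="0 0 0 -1 5 2 0.9;0 0 0 -1 5 2 0.5;0 0 0 -1 5 2 0.3;0 0 0 -1 5 2 0.3;0 0 0 -1 5 2 0.3;0 0 0 -1 5 2 0.3;0 0 0 -1 5 2 0.3",
  force=30,
)

```text
clock: 13.57
position: [0.5504, -0.2215, 0.0357]
tool_rot: [-1.571, -0.0, 0.0]
force: [0.2, 1.1, 2.0]
grip_width: 0.0452
```

Run:
```python
from plan import *
s=monitor.observe(); print(s['clock'],s['force'].round(1),s['moment'].round(2),s['position'].round(4),s['tool_rot'].round(3),s['grip_width'])
crop('wrist','pics/w17.png',0,0,560,420,1.3)
```

```text
13.5667 [0.2 1.1 2. ] [0.05 0.09 0.07] [ 0.5504 -0.2215  0.0357] [-1.571 -0.     0.   ] 0.04515779307984553
```

View pics/w17.png

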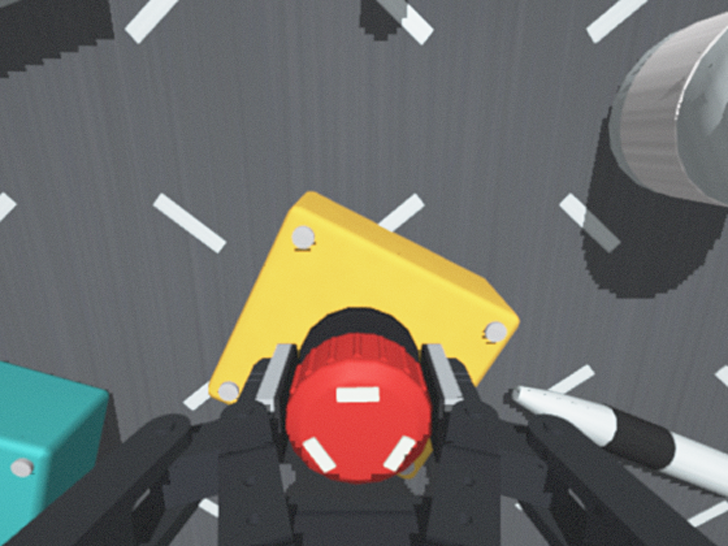

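>>> send_rows(
  series="0 0.08 0 0 0 0 0.3;0 0.16 0 0 0 0 0.3;0 0.24 0 0 0 0 0.3;0 0.32 0 0 0 0 0.3;0 0.4 0 0 0 0 0.3;0 0.48 0 0 0 0 0.3;0 0.56 0 0 0 0 0.3;0 0.64 0 0 0 0 0.3;0 0.72 0 0 0 0 0.3;0 0.8 0 0 0 0 0.3;0 0.88 0 0 0 0 0.3;0 0.95 0 0 0 0 0.3;0 0.95 0 0 0 0 0.3;0 0.95 0 0 0 0 0.3",
)

```text
clock: 14.78
position: [0.5529, -0.2228, 0.0367]
tool_rot: [-1.568, -0.005, -0.951]
force: [9.3, -6.9, 3.7]
grip_width: 0.0453
```

Run:
```python
from plan import *
s=monitor.observe(); print(s['clock'],s['qpos'].round(2),s['force'].round(1),s['moment'].round(2),s['position'].round(4),s['tool_rot'].round(3),s['grip_width'])
crop('wrist','pics/w18.png',0,0,560,420,1.3)
```

```text
14.7833 [ 0.32  0.7  -0.05  1.8   0.06  0.63 -0.72] [ 9.3 -6.9  3.7] [-1.66 -2.13 -0.04] [ 0.5529 -0.2228  0.0367] [-1.568 -0.005 -0.951] 0.045335177909729706
```

View pics/w18.png

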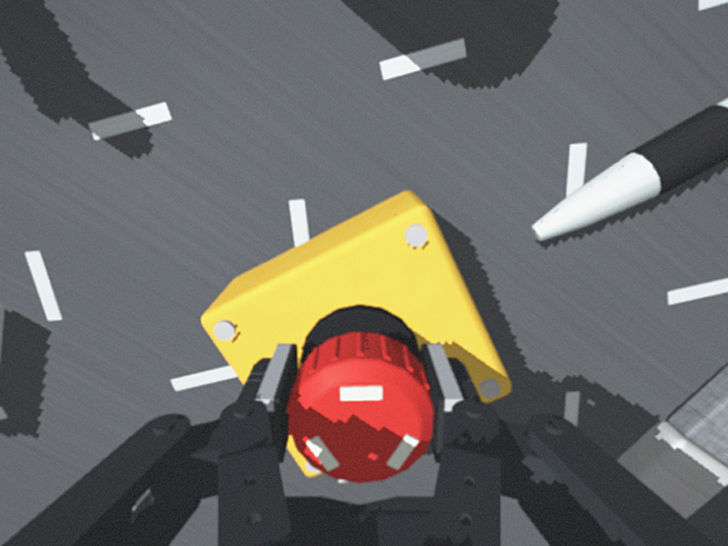

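The marks turned with the jaws, so the head has gone about 0.95 rad clockwise. I'll open the jaws and look.

>>> send_rows(
  series="0 0.95 0 0 0 0 0.6;0 0 0 0 0 0 0.8;0 0 0 0 0 0 0.9;0 0 0 0 0 0 0.9;0 0 0 0 0 0 0.9;0 0 0 0 0 0 0.9",
)

```text
clock: 15.33
position: [0.5502, -0.2215, 0.0355]
tool_rot: [-1.571, 0.0, -0.952]
force: [-0.7, 0.7, -0.1]
grip_width: 0.0771
```

One slip here: the first row of that call carried a leftover turn of 0.95. It was cut short at about 0.12 rad and undone while the jaws opened, so I need to check the head's angle.

Run:
```python
from plan import *
crop('wrist','pics/w19.png',0,0,560,420,1.3)
crop('scene','pics/s19.png',180,190,320,300,5.5)
```

```text
(no output)
```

View pics/w19.png

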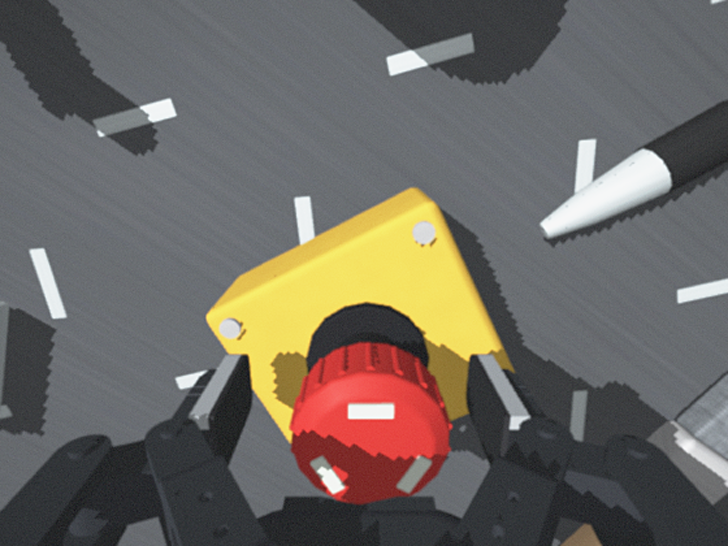

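View pics/s19.png

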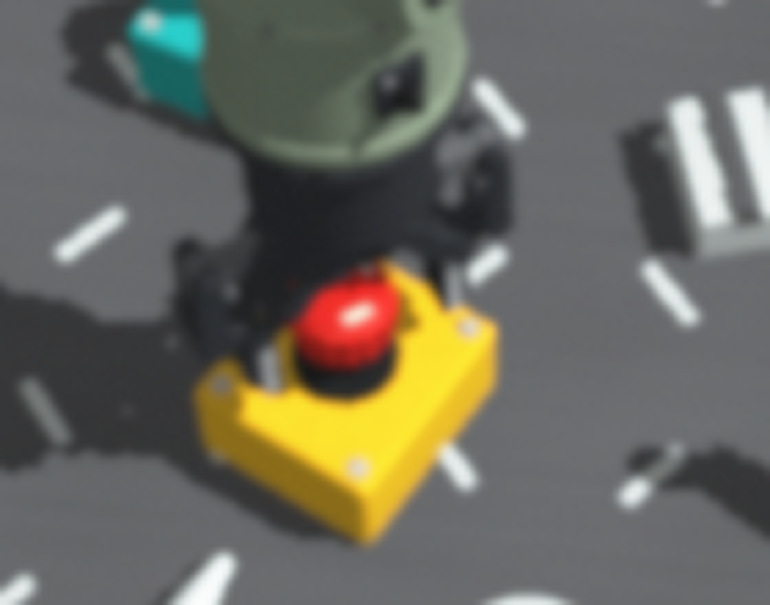

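The head has popped up and stayed turned, with the pads clear of it on both sides. I'll lift straight up.

>>> send_rows(
  series="0 0 0 0 -10 0 0.9;0 0 0 0 -30 0 0.9;0 0 0 0 -60 0 0.9;0 0 0 0 -100 0 0.9;0 0 0 0 -150 0 0.9;0 0 0 0 -150 0 0.9;0 0 0 0 -150 0 0.9;0 0 0 0 -150 0 0.9",
)

```text
clock: 16.1
position: [0.5505, -0.2215, 0.1867]
tool_rot: [-1.57, -0.001, -0.95]
force: [-0.6, -0.0, 0.0]
grip_width: 0.0769
```

Run:
```python
from plan import *
s=monitor.observe(); print(s['clock'],s['force'].round(1),s['position'].round(4),s['grip_width'])
im=cams.grab_frame('scene'); cv2.imwrite('pics/s20.png',im[:,:,::-1])
a=cv2.imread('pics/scene0.png')[215:295,200:280]; b=im[215:295,200:280,::-1]
cv2.imwrite('pics/cmp2.png',cv2.resize(np.hstack([a,b]),None,fx=5,fy=5,interpolation=cv2.INTER_CUBIC))
crop('top','pics/t20.png',115,85,315,225,4)
```

```text
16.1 [-0.6 -0.   0. ] [ 0.5505 -0.2215  0.1867] 0.07690357028059817
```

View pics/s20.png

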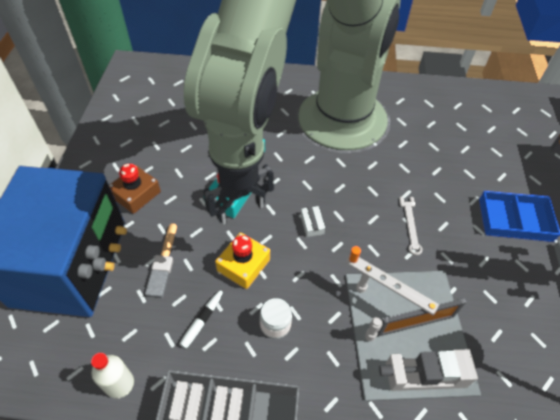

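View pics/cmp2.png

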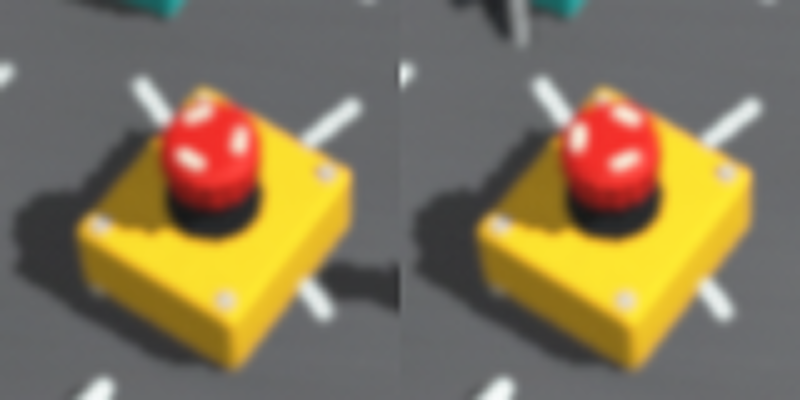

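View pics/t20.png

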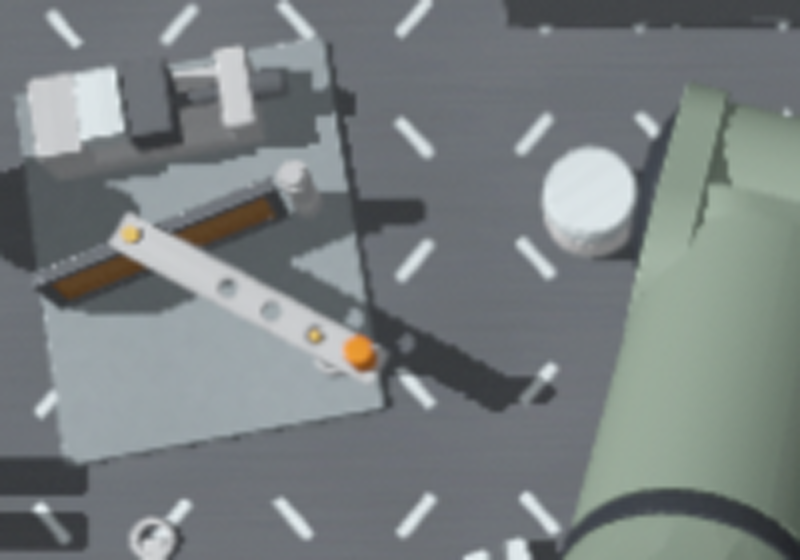

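The stop is up and turned, the outermost hole is on the pin, and the loose things haven't moved. I'm handing the job in.

```bash
python3 -c "
from workcell import bot
print(bot.job_done())"
```

```text
the job is handed in; nothing more can be done
None
```

I pressed the stop until it latched. Then I lifted the stay off its pin, swung the screen towards the vise and lowered the outermost hole over the pin. After that I twisted the stop head about 0.95 rad clockwise, so it popped up, and let go of everything. The job was handed in at about 16 s; no verdict is reported.

**Last checks (camera pictures and arm readings):**
- **Stay:** it lies level, with the pin poking through its outermost hole.
- **Stop:** the head is back at its starting height, with its marks visibly turned.
- **Loose things:** the brush, wrench, canister, handpiece and work block look unmoved.
- **Gripper:** it is open and clear above the stop, with close to zero force on it.

**What disagreed or went wrong:**
- **Fingertip position:** with the jaws shut, the fingertips sat about 23 mm behind the reported TCP instead of 11 mm ahead of it. I set the press and grasp heights from contact and the pictures instead.
- **Press force:** the press bottomed out at about 50 N.
- **Leftover turn:** when I opened the jaws on the stop, the first row still carried a 0.95 rad turn. It was cut short and reversed as the jaws opened, and the pictures afterwards showed the head still turned and up.

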